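# Turn printing blocks in a slide-jaw clamp and lay them out lino side up

## Robot

A 6-joint arm with a two-finger parallel gripper is mounted at the origin on the work surface. World frame = base frame: x ahead of the robot, y to its left, z up, the work surface at z = 0. Lengths are in m, angles in rad, forces in N, time in s.
With the tool pointing down it reaches from about 0.35 to 0.975 m from the base axis. Payload 7.1 kg.
Tool frame: the origin (TCP) lies at the very end of the fingers, on their centre line; the grasp point (between the pads) lies 19 mm behind it; z points along the fingers, y is the line along which they close (so a half turn about z gives the same grasp; the last joint's range is limited). The gripper opens to 88 mm and grips with 3 to 60 N. Pads are 20 mm wide; open, the fingers measure 115 mm over their backs; the gripper's body (75 mm by 178 mm) begins 61 mm behind the grasp point.
Start: joints at [-1.315, 0.423, 1.63, -0, 1.089, -0.019], TCP at [0.17, -0.602, 0.223] pointing down, gripper open.
Joint ranges: [-3, 3], [-0.9, 2.11], [0.09, 2.58], [-1.31, 4.45], [0.11, 2.69], [-2.54, 2.54]. Speed limits (rad/s): [2.39, 2.39, 3.01, 3.14, 3.14, 3.14].

## Interface

Orientations are given as a rotation vector (axis times angle).
In Python, from workcell import get_state, capture, camera_params, close_job, trace, tip_of gives the robot as it stands.
- The arm moves only by the tool send_rows, never from a script. Its argument "motion" is a list that holds one entry, the list of rows, each a list of 4 numbers: the shift along the tool's x, y, z in mm, then the turn about the tool's z in rad. A call has 1 to 12 rows; each row is the pose to reach, as a shift and turn from the pose commanded when the call began, along the tool's axes at that moment; what a row does not reach only later rows make up. A row lasts 1/12 s, in which the tool goes at most 41.7 mm and 7.16 degrees, less where a joint would pass 70% of its speed; a pose out of reach is approached as far as the arm can. A call with a gripper value outside its range is refused whole. "gripper" is the closure, from -1 (fully open) to 1 (shut), set as the call begins (left out, the last holds). The fingers move at their own pace and stop on an object; "grip_force" is the grip in N (left out, the last holds). Time passes only in rows, so rows that repeat a pose let the fingers close. It gives the time, the measured TCP pose, the force, the opening and the grip force at its end, in the units of the state.
- get_state(): the state, without advancing time (a new reading comes with each control period).
- capture(name): name is "scene" or "top" or "wrist"; returns the picture (480x640x3 uint8, red, green, blue); there is no depth.
- camera_params(name): a dict with "fx", "fy", "cx", "cy" (pixels), "dist_coeffs" ([k1, k2, p1, p2, k3] as OpenCV has them; the pictures are not rectified), "cam_to_world" (4x4, takes a point from camera to world coordinates). Camera axes: x right, y down, z forward; pixel columns grow to the right and rows downward; lengths in m; the calibration is good to about 2 mm. A picture is of the moment at which its call begins: read the wrist's pose just before it. camera_params takes no time and is no camera call; for the wrist camera it gives the pose at the moment of the call.
- close_job(): hands the job in; it is judged then, once.
Trained networks look in the newest picture that a camera, given by its name, has taken for a name from the list of things; names that differ only in an ending like _2 or _b are one class to them, and where a whole thing is asked for, a point or a joint stands for the part that bears it (a point fixed in the world has none). Each returns a list of dicts, best first, with "conf" (0 to 1); they miss things now and then, are a little off and sometimes report something else, mostly with a low value. They report only what shows in the picture. A call takes as long as a camera call. They do not tell look-alikes from the thing itself.
- trace(camera, name): "mask" (480x640 bool, what is visible of it).
- tip_of(camera, name): "position" ([x, y, z] in m, in the coordinates of the camera as it stood for that picture, good to about 4 mm: a listed point, or the origin of a listed thing).
The state is a dict: "clock": time; "joints": joint angles; "joint_velocities": joint speeds; "effort": joint torques, N m; "tcp_pos": TCP position; "orientation": TCP orientation; "contact_force": force on the tool from outside, world axes, zero at the start; "moment": the same for the moment, N m; "width": opening from 0.0 (shut) to 1.0 (fully open); "grip_force": force on a finger pad.
Only numpy, scipy, OpenCV 4.12 (cv2) and the standard library are available. Lean on these libraries where they do the work, as an engineer would, in place of code of your own. Each camera call takes 0.05 s, during which the arm holds its last target. There are 200 camera calls.

## Task

Clear every eraser off the green mat into the grey bin, then take the printing blocks from the rack one at a time, lightest colour first (yellow, then red, then blue, whichever are there): stand the block on end in the blue clamp, slide the jaw closed onto its two large faces and let go of the block, then take it afresh and lay it gently flat on the mat, coloured face up, before starting the next. At the end leave the empty clamp fully shut, with the jars and sketchbook left where they were.

Things in the scene. Friction and masses are not known exactly. Their poses are not given: they have to be found in the camera images.
- yellow: wooden printing block, 30 mm thick (own x), 52 wide (y), 76 tall (z) as it stands on end in the rack, 90 g. Large face towards own -x is yellow lino (7 mm layer, within the 30); large face towards +x is bare wood. Origin: centre of its 30 x 52 underside. In any of the rack's places, lino towards rack -x (the robot). May be absent (None from the start)
- yellow_mid (a point): centre of the yellow block, 38 mm above its underside along own z
- red: wooden printing block, 30 mm thick (own x), 52 wide (y), 76 tall (z) as it stands on end in the rack, 90 g. Large face towards own -x is red lino (7 mm layer, within the 30); large face towards +x is bare wood. Origin: centre of its 30 x 52 underside. In any of the rack's places, lino towards rack -x (the robot). May be absent (None from the start)
- red_mid (a point): centre of the red block, 38 mm above its underside along own z
- blue: wooden printing block, 30 mm thick (own x), 52 wide (y), 76 tall (z) as it stands on end in the rack, 90 g. Large face towards own -x is blue lino (7 mm layer, within the 30); large face towards +x is bare wood. Origin: centre of its 30 x 52 underside. In any of the rack's places, lino towards rack -x (the robot). May be absent (None from the start)
- blue_mid (a point): centre of the blue block, 38 mm above its underside along own z
- clamp: blue slide-jaw clamp fixed to the table; origin on the table, own x along the slide. Bed x -90 to +150 mm, 85 mm wide, top 12 mm above the table. Fixed jaw x -70 to -45 mm, 46 mm wide (y), top 42 mm above the table, gripping face at x = -45 mm facing +x. Dark moving jaw facing it, same width and height. A 52 mm wide block stands proud of both jaws at its narrow sides
- jaw (a joint): moving jaw's slide along the clamp's +x: its value in m is the clear gap between the jaw faces; 0 shut, 0.065 fully open, about 0.030 when closed on a block's large faces. No spring: it drags with about 4 N and stays where it is left. Starts part open
- jaw_handle (a point): centre of the top of the red upright grip on the moving jaw, 76 mm above the table, 60 mm behind (clamp +x of) that jaw's face. Grip 16 mm (clamp x) by 34 mm (clamp y), 46 mm tall above the jaw carriage (top 30 mm above the table, ending 20 mm behind the grip's centre). Pinch along clamp x and push or pull
- rack: fixed plywood rack, origin on the table under its centre: base 90 mm (x) by 245 mm (y), 6 mm thick; two rails along y, 33 mm apart, tops 28 mm above the table, hold the standing blocks loosely; places about y = -80, 0, +80 mm. Blocks stand on the base, 6 mm above the table
- mat: dark green mat fixed to the table, 125 mm (x) by 320 mm (y), 3 mm thick, white cross lines; origin under its centre on the table
- bin: grey open bin fixed beyond the mat, outside 100 mm (x) by 160 mm (y) by 42 mm high, walls 4 mm, floor 4 mm thick; origin under its centre on the table
- eraser1: white eraser with orange sleeve, rigid, 55 mm (x) by 24 mm (y) by 18 mm high, 30 g, lying on the mat; origin at the centre of its underside. May be absent (None from the start)
- eraser2: white eraser with blue sleeve, rigid, 55 mm (x) by 24 mm (y) by 18 mm high, 30 g, lying on the mat; origin at the centre of its underside. May be absent (None from the start)
- paint_jar: bystander: jar with red label, 56 mm diameter, 75 mm high; origin at its foot
- ink_jar: bystander: black-capped jar with blue label, 52 mm diameter, 70 mm high; origin at its foot
- sketchbook: bystander: red sketchbook 110 x 150 x 18 mm lying flat; origin under its centre
Things that resemble listed ones, but are neither listed nor needed, are in the scene too. Of the things shaped like the bin, the grey one is meant.

How it is judged:
By the outcome, as a careful person would: the job done as asked, in the order asked, and still so for the second after the job is handed in, with the robot touching nothing.
Of yellow, red, blue only 2 to 3 are there at a start; the rules pass over those that are not, and their reading is None.
Of eraser1, eraser2 only 1 to 2 are there at a start; the rules pass over those that are not, and their reading is None.
At some moment in a run one of eraser1, eraser2 may be knocked a few centimetres aside while the robot is not near it.
It also fails if it takes over 210 s, if anything falls off the work surface, if the arm or the gripper's body presses on something with over 40 N, if the wrist force passes 120 N, or if a joint passes its speed limit or range.

## Working session

There is one attempt and no reset: what is moved stays moved. The work goes in short steps, Python scripts to look and compute and a tool call to move; the robot and the scene stay as the last step left them, time stands still between calls to the robot, and variables do not carry over. Pictures are saved under pics/ and viewed, at most 14 in all, crops included, and the job is handed in when it is done.

Besides the shell and the picture viewer there is one more tool, called as name(argument=value, ...) on one line, values as JSON. send_rows: Moves the arm, as the interface text tells. Its arguments: {"type":"object","properties":{"motion":{"type":"array"},"gripper":{"type":"number"},"grip_force":{"type":"number"}},"required":["motion"]}

```bash
mkdir -p pics; cat > h.py <<'E'
import numpy as np, cv2
from workcell import *
from scipy.spatial.transform import Rotation as R
def snap(c,n=None):
    P=camera_params(c); im=capture(c)
    if n: cv2.imwrite(f'pics/{n}.png',im[:,:,::-1])
    return P,im
def world(P,p): 
    T=np.array(P['cam_to_world']); return T[:3,:3]@np.array(p)+T[:3,3]
def ray(P,uv,z):
    K=np.array([[P['fx'],0,P['cx']],[0,P['fy'],P['cy']],[0,0,1]])
    q=cv2.undistortPoints(np.array(uv,float).reshape(-1,1,2),K,np.array(P['dist_coeffs'])).reshape(-1,2)
    T=np.array(P['cam_to_world']); d=np.c_[q,np.ones(len(q))]@T[:3,:3].T; o=T[:3,3]
    return o+d*((z-o[2])/d[:,2])[:,None]
def proj(P,X):
    K=np.array([[P['fx'],0,P['cx']],[0,P['fy'],P['cy']],[0,0,1]])
    T=np.linalg.inv(np.array(P['cam_to_world']))
    return cv2.projectPoints(np.array(X,float).reshape(-1,3),cv2.Rodrigues(T[:3,:3])[0],T[:3,3],K,np.array(P['dist_coeffs']))[0].reshape(-1,2)
def rect(P,mask,z):
    "min-area rectangle of mask in plane z: centre, sizes, yaw of long side (deg)"
    ys,xs=np.nonzero(mask); w=ray(P,np.c_[xs,ys],z)[:,:2]
    (c,s,a)=cv2.minAreaRect((w*1000).astype(np.float32))
    if s[0]<s[1]: a+=90; s=s[::-1]
    return np.round(c,1),np.round(s,1),round((a+90)%180-90,1)
E
python3 - <<'E'
from h import *
s=get_state(); print(s['clock'],s['tcp_pos'],s['orientation'],s['contact_force'])
Pt,_=snap('top','top0'); 
for n in ['yellow','red','blue','clamp','jaw_handle','rack','mat','bin','eraser1','eraser2','paint_jar','ink_jar','sketchbook']:
    print(n,[(round(d['conf'],2),np.round(world(Pt,d['position'])*1000).astype(int).tolist(),np.round(proj(Pt,world(Pt,d['position']))).astype(int).tolist()) for d in tip_of('top',n)[:4]])
snap('scene','scene0')
print(get_state()['clock'])
E
```

```text
0.0 [ 0.16948551 -0.60100244  0.22192483] [-3.11049040e+00 -4.30129904e-01  2.95570113e-04] [ 0.22604281  0.19080397 -0.07538356]
yellow [(0.77, [521, 246, 4], [[229, 254]])]
red []
blue [(0.55, [415, 367, 8], [[187, 292]])]
clamp [(0.67, [601, 43, -2], [[300, 225]])]
jaw_handle [(0.85, [655, 58, 76], [[294, 202]])]
rack [(0.91, [471, 308, 2], [[208, 272]])]
mat [(0.76, [484, -269, -1], [[410, 264]]), (0.39, [415, 369, 7], [[187, 292]])]
bin [(0.81, [610, -329, -4], [[429, 220]]), (0.59, [233, -421, -2], [[465, 350]])]
eraser1 [(0.51, [505, -197, 3], [[385, 257]]), (0.27, [525, 243, 43], [[228, 251]])]
eraser2 [(0.51, [505, -197, 3], [[385, 257]]), (0.27, [525, 243, 43], [[228, 251]])]
paint_jar [(0.83, [761, 219, -3], [[239, 172]]), (0.32, [611, -333, -5], [[430, 220]])]
ink_jar [(0.81, [771, -113, 1], [[353, 166]])]
sketchbook [(0.71, [678, 429, -2], [[167, 202]])]
0.75
```

View pics/top0.png

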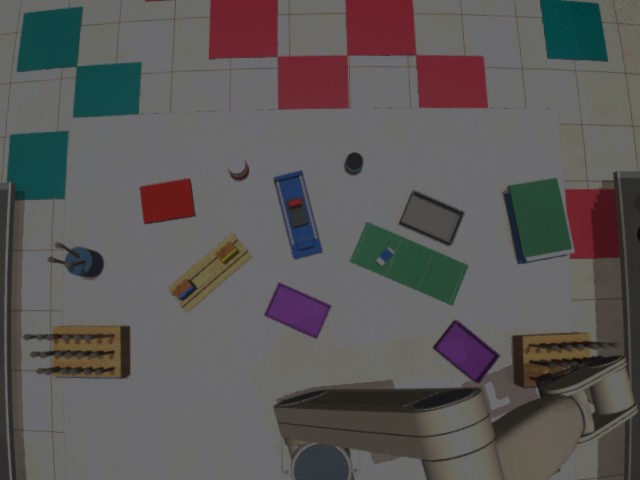

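View pics/scene0.png

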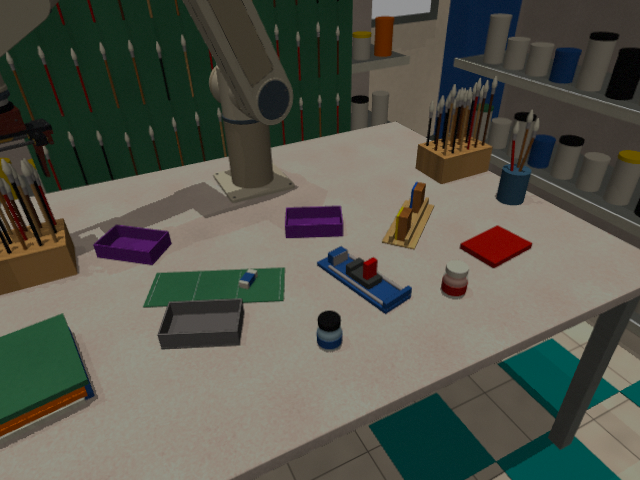

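Blue-sleeve eraser at (385,257), yellow block at (229,254), blue block at (185,290), clamp at (298,215) with red grip at (295,202), and grey bin at (431,218). There seem to be no red block and no orange eraser.

```bash
python3 - <<'E'
from h import *
Pt,_=snap('top')
for n,z in [('rack',.01),('clamp',.012),('mat',.003),('bin',.042),('eraser2',.018)]:
    t=trace('top',n)
    for d in t[:2]: print(n,round(d['conf'],2),rect(Pt,d['mask'],z))
Ps,_=snap('scene')
for n in ['yellow_mid','blue_mid','red_mid','jaw_handle','clamp','eraser1','eraser2','mat','bin']:
    print(n,[(round(d['conf'],2),np.round(world(Ps,d['position'])*1000).astype(int).tolist()) for d in tip_of('scene',n)[:3]])
P=camera_params('wrist'); s=get_state()
T=R.from_rotvec(s['orientation']).as_matrix(); C=np.array(P['cam_to_world'])
print('tool axes\n',T.round(3)); print('cam in tool',(T.T@(C[:3,3]-s['tcp_pos'])).round(3),'\n',(T.T@C[:3,:3]).round(2),P['fx'])
E
```

```text
rack 0.66 (array([469.5, 304.6]), array([249.5,  93.8]), -49.5)
clamp 0.79 (array([631.3,  50. ]), array([244.1,  87.1]), 12.8)
mat 0.73 (array([ 487.3, -264.8]), array([326.8, 128.5]), 65.5)
mat 0.37 (array([421.8, 377.3]), array([62.9, 43. ]), -46.0)
bin 0.95 (array([ 232.9, -413.9]), array([167.4, 105.3]), 48.9)
bin 0.86 (array([359.1,  54. ]), array([156.5, 100.6]), 64.6)
eraser2 0.52 (array([ 505. , -193.1]), array([52.5, 21.9]), -46.4)
yellow_mid [(0.78, [520, 243, 42])]
blue_mid [(0.85, [423, 361, 45])]
red_mid [(0.46, [611, -334, -2])]
jaw_handle [(0.88, [654, 57, 75]), (0.23, [472, 308, -1])]
clamp [(0.86, [598, 43, -2])]
eraser1 [(0.5, [507, -194, -1])]
eraser2 [(0.5, [507, -194, -1])]
mat []
bin [(0.96, [613, -331, 0]), (0.83, [231, -418, -3]), (0.69, [355, 52, 2])]
tool axes
 [[ 0.962  0.271  0.   ]
 [ 0.271 -0.962  0.   ]
 [ 0.    -0.    -1.   ]]
cam in tool [ 0.083  0.001 -0.161] 
 [[-0.   -0.95 -0.3 ]
 [ 1.   -0.   -0.  ]
 [ 0.   -0.3   0.95]] 354.7507673138355
```

```bash
cat >> h.py <<'E'
def go(x,y,z,yaw=None):
    "print tool-frame shift (mm) and turn to reach TCP x,y,z (mm), tool-y yaw (deg, mod 180)"
    s=get_state(); T=R.from_rotvec(s['orientation']).as_matrix(); p=np.array(s['tcp_pos'])*1000
    d=T.T@(np.array([x,y,z])-p); cur=np.degrees(np.arctan2(T[1,1],T[0,1])); turn=0
    if yaw is not None:
        j1=np.degrees(np.arctan2(y,x))
        c=[w for w in (yaw-360,yaw-180,yaw,yaw+180,yaw+360) if abs(w-j1)<138]
        t=min(c,key=lambda w:abs(w-cur)); turn=-np.radians(t-cur)
    print('rows:',d.round(1).tolist(),round(turn,3),'n>=',int(max(np.ceil(np.linalg.norm(d)/41),np.ceil(abs(turn)/.124))),'cur z',p[2].round(1),'yaw',cur.round(1),'t',s['clock'])
E
python3 -c "
from h import *
go(505,-193,125,43.6)"
```

```text
rows: [433.6, -302.2, 97.7] 1.085 n>= 14 cur z 222.7 yaw -74.3 t 1.55
```

send_rows(motion=[[[434, -302, 98, 1.085], [434, -302, 98, 1.085], [434, -302, 98, 1.085], [434, -302, 98, 1.085], [434, -302, 98, 1.085], [434, -302, 98, 1.085], [434, -302, 98, 1.085], [434, -302, 98, 1.085], [434, -302, 98, 1.085], [434, -302, 98, 1.085], [434, -302, 98, 1.085], [434, -302, 98, 1.085]]], gripper=-0.2)

```text
clock: 2.55
tcp_pos: [0.4697, -0.2365, 0.1354]
orientation: [2.887, -1.239, 0.001]
contact_force: [0.3, -0.7, -0.8]
width: 0.599
grip_force: 0.0
```

```bash
cat > look.py <<'E'
import sys
from h import *
P,_=snap('wrist')
for n in sys.argv[1:]:
    n,z=(n.split(':')+[None])[:2]
    if z: print(n,[(round(d['conf'],2),rect(P,d['mask'],float(z)),int(d['mask'].sum())) for d in trace('wrist',n)[:2]])
    else: print(n,[(round(d['conf'],2),np.round(world(P,d['position'])*1000,1).tolist()) for d in tip_of('wrist',n)[:2]])
E
python3 -c "
from h import *
go(505,-193,125,43.6); s=get_state(); print(s['width'])"; python3 look.py eraser1 eraser2 eraser2:.018
```

```text
rows: [-7.3, -55.6, 10.4] -0.001 n>= 2 cur z 135.4 yaw -136.4 t 2.55
0.5990484174159127
eraser1 [(0.63, [506.7, -193.9, 4.7])]
eraser2 [(0.63, [506.7, -193.9, 4.7])]
eraser2 [(0.78, (array([ 506.3, -196.7]), array([57.2, 26.4]), -46.2), 2013)]
```

send_rows(motion=[[[-7, -57, 40, 0], [-7, -57, 40, 0], [-7, -57, 90, 0], [-7, -57, 115, 0], [-7, -57, 126, 0], [-7, -57, 126, 0], [-7, -57, 126, 0]]])

```text
clock: 3.33
tcp_pos: [0.5047, -0.1949, 0.0099]
orientation: [2.886, -1.241, -0.001]
contact_force: [0.1, -1.0, 0.4]
width: 0.602
grip_force: 0.0
```

```bash
python3 -c "
from h import *
go(506.5,-195.5,8)"
```

```text
rows: [1.7, -0.9, 1.9] 0 n>= 1 cur z 9.9 yaw -136.5 t 3.3333
```

send_rows(motion=[[[0, 0, 1, 0], [0, 0, 1, 0], [0, 0, 1, 0], [0, 0, 1, 0], [0, 0, 1, 0], [0, 0, 1, 0], [0, 0, -30, 0], [0, 0, -70, 0], [0, 0, -90, 0], [0, 0, -90, 0], [0, 0, -90, 0]]], gripper=1, grip_force=12)

```text
clock: 4.25
tcp_pos: [0.5058, -0.194, 0.1006]
orientation: [-2.887, 1.238, -0.005]
contact_force: [0.3, 0.0, -1.0]
width: 0.27
grip_force: 12.0
```

```bash
python3 -c "
from h import *
Pt,_=snap('top'); 
for d in trace('top','bin'): print(rect(Pt,d['mask'],.042))
go(612,-331,100,65.5)"
```

```text
(array([ 232.2, -414. ]), array([170. , 105.6]), 49.7)
(array([ 610.2, -329.9]), array([163.6, 109.2]), 63.4)
(array([360.2,  54.4]), array([156.3, 100.3]), 65.0)
(array([630.6,  50.1]), array([81.3, 46.3]), 13.1)
rows: [173.9, 16.9, -1.7] -0.382 n>= 5 cur z 98.6 yaw -136.4 t 4.35
```

send_rows(motion=[[[174, 17, 0, -0.382], [174, 17, 0, -0.382], [174, 17, 0, -0.382], [174, 17, 0, -0.382], [174, 17, 0, -0.382], [174, 17, 0, -0.382], [174, 17, 0, -0.382], [174, 17, 40, -0.382], [174, 17, 75, -0.382], [174, 17, 86, -0.382], [174, 17, 86, -0.382], [174, 17, 86, -0.382]]])

```text
clock: 5.35
tcp_pos: [0.6119, -0.3302, 0.0132]
orientation: [-3.069, 0.666, 0.003]
contact_force: [0.6, 0.2, -0.7]
width: 0.272
grip_force: 12.0
```

send_rows(motion=[[[0, 0, 0, 0], [0, 0, 0, 0], [0, 0, 0, 0], [0, 0, -30, 0], [0, 0, -70, 0], [0, 0, -110, 0], [0, 0, -150, 0], [0, 0, -150, 0]]], gripper=0)

```text
clock: 6.02
tcp_pos: [0.6173, -0.3341, 0.1739]
orientation: [3.065, -0.667, 0.023]
contact_force: [1.1, -0.8, 0.6]
width: 0.5
grip_force: 0.0
```

```bash
python3 - <<'E'
from h import *
P,im=snap('wrist','w1')
print([(d['conf'],np.round(world(P,d['position'])*1000)) for d in tip_of('wrist','eraser2')])
# next: above the clamp handle
c,s=np.cos(np.radians(12.9)),np.sin(np.radians(12.9))
go(655,57.5,165,12.9)
E
```

```text
[(0.78, array([ 614., -333.,    3.]))]
rows: [-124.7, -371.6, 1.0] -2.224 n>= 18 cur z 166.9 yaw -114.5 t 6.1167
```

View pics/w1.png

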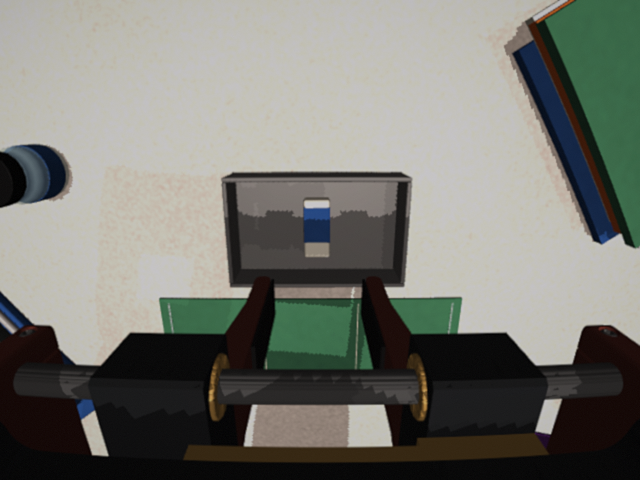

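The eraser is in the grey bin at (317,228), and no other eraser is on the mat. The clamp is next.

send_rows(motion=[[[-20, -60, 0, -0.3], [-60, -160, 0, -1.2], [-125, -372, 0, -2.224], [-125, -372, 0, -2.224], [-125, -372, 0, -2.224], [-125, -372, 0, -2.224], [-125, -372, 0, -2.224], [-125, -372, 0, -2.224], [-125, -372, 0, -2.224], [-125, -372, 0, -2.224], [-125, -372, 0, -2.224], [-125, -372, 0, -2.224]]], gripper=0.364)

```text
clock: 7.12
tcp_pos: [0.6522, 0.0607, 0.1616]
orientation: [-2.693, -1.616, 0.004]
contact_force: [-0.8, -0.3, 0.3]
width: 0.316
grip_force: 0.0
```

```bash
python3 -c "
from h import *
go(655,57.5,165,12.9)"
```

```text
rows: [-1.5, 4.0, -3.4] -0.715 n>= 6 cur z 161.6 yaw -28.1 t 7.1167
```

send_rows(motion=[[[-2, 4, -3, -0.715], [-2, 4, -3, -0.715], [-2, 4, -3, -0.715], [-2, 4, -3, -0.715], [-2, 4, -3, -0.715], [-2, 4, -3, -0.715], [-2, 4, -3, -0.715], [-2, 4, -3, -0.715]]])

```text
clock: 7.78
tcp_pos: [0.6551, 0.0551, 0.1651]
orientation: [-1.972, -2.444, 0.002]
contact_force: [0.7, -0.2, 0.1]
width: 0.317
grip_force: 0.0
```

```bash
python3 - <<'E'
from h import *
P,im=snap('wrist','w2')
for n in ['jaw_handle','clamp']: print(n,[(round(d['conf'],2),np.round(world(P,d['position'])*1000,1).tolist()) for d in tip_of('wrist',n)[:2]])
for d in trace('wrist','clamp')[:2]: print(rect(P,d['mask'],.012))
# red grip top by colour
h=cv2.cvtColor(im,cv2.COLOR_RGB2HSV); m=((h[...,0]<8)|(h[...,0]>172))&(h[...,1]>150)&(h[...,2]>80)
n,l,st,c=cv2.connectedComponentsWithStats(m.astype(np.uint8)); print(st[1:][st[1:,4]>100],c[1:][st[1:,4]>100])
E
```

```text
jaw_handle [(0.78, [654.5, 58.8, 77.9])]
clamp [(0.94, [599.5, 47.5, 2.8])]
(array([633. ,  50.3]), array([247.2,  92.9]), 12.0)
[[ 627  166   13   34  233]
 [ 308  217   20   42  825]
 [ 612  225   28   66  927]
 [ 555  281   55   75 1494]] [[635.06866953 186.94849785]
 [317.49090909 237.43030303]
 [630.15857605 266.16073355]
 [582.35140562 316.90495315]]
```

View pics/w2.png

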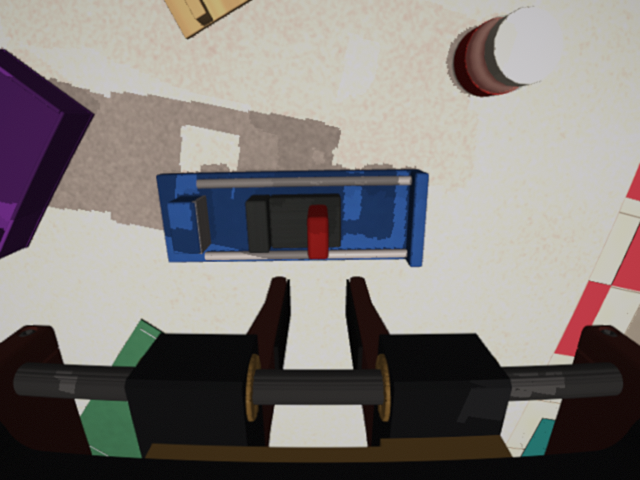

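send_rows(motion=[[[-3, 0, 40, 0], [-3, 0, 80, 0], [-3, 0, 105, 0], [-3, 0, 119, 0], [-3, 0, 119, 0], [-3, 0, 119, 0]]])

```text
clock: 8.48
tcp_pos: [0.6569, 0.0522, 0.0475]
orientation: [-1.969, -2.447, 0.0]
contact_force: [0.5, 0.1, 0.0]
width: 0.323
grip_force: 0.0
```

send_rows(motion=[[[0, 0, 0, 0], [0, 0, 0, 0], [0, 0, 0, 0], [0, 0, 0, 0], [0, 4, 0, 0], [0, 8, 0, 0], [0, 12, 0, 0], [0, 16, 0, 0], [0, 20, 0, 0], [0, 23, 0, 0], [0, 23, 0, 0], [0, 23, 0, 0]]], gripper=1, grip_force=20)

```text
clock: 9.48
tcp_pos: [0.6789, 0.0572, 0.0493]
orientation: [-1.968, -2.448, 0.001]
contact_force: [-6.5, -0.6, 8.5]
width: 0.183
grip_force: 20.0
```

send_rows(motion=[[[0, 0, 0, 0], [0, 0, 0, 0], [0, 0, 0, 0], [0, 0, -30, 0], [0, 0, -70, 0], [0, 0, -110, 0], [0, 0, -140, 0], [0, 0, -140, 0]]], gripper=0.364)

```text
clock: 10.15
tcp_pos: [0.6836, 0.0575, 0.1954]
orientation: [1.963, 2.441, 0.013]
contact_force: [0.4, 0.0, 0.3]
width: 0.32
grip_force: 0.0
```

```bash
python3 look.py jaw_handle clamp clamp:.012; python3 -c "
from h import *
go(521,245,180,130.5)"
```

```text
jaw_handle [(0.92, [678.0, 63.8, 74.0])]
clamp [(0.95, [596.7, 46.4, 2.3])]
clamp [(0.91, (array([631.7,  50.2]), array([243.7,  90.7]), 12.0), 20145), (0.28, (array([657.5,  49.3]), array([86.2, 59.4]), 13.0), 4410)]
rows: [217.3, -113.4, 6.5] 1.08 n>= 9 cur z 186.3 yaw 12.4 t 10.35
```

send_rows(motion=[[[217, -113, 6, 1.08], [217, -113, 6, 1.08], [217, -113, 6, 1.08], [217, -113, 6, 1.08], [217, -113, 6, 1.08], [217, -113, 6, 1.08], [217, -113, 6, 1.08], [217, -113, 6, 1.08], [217, -113, 6, 1.08], [217, -113, 6, 1.08], [217, -113, 6, 1.08]]], gripper=-0.6)

```text
clock: 11.27
tcp_pos: [0.5214, 0.2446, 0.1799]
orientation: [2.946, 1.092, -0.004]
contact_force: [0.1, 0.1, 0.4]
width: 0.801
grip_force: 0.0
```

```bash
python3 look.py yellow_mid yellow blue_mid rack yellow:.06 rack:.01; cp pics/w2.png /tmp; python3 -c "
from h import *
P,im=snap('wrist','w3'); go(521,245,180,130.5)"
```

```text
yellow_mid [(0.91, [520.8, 249.7, 44.6])]
yellow [(0.76, [519.0, 249.0, 7.0]), (0.73, [520.6, 248.1, 48.5])]
blue_mid [(0.67, [418.0, 365.4, 41.7])]
rack [(0.87, [471.7, 303.7, -1.0])]
yellow [(0.75, (array([520.5, 245.8]), array([56.9, 46.4]), -50.3), 3536)]
rack [(0.63, (array([469.4, 309.2]), array([257.5,  89.4]), -50.3), 15674)]
rows: [-0.8, -1.1, 1.4] 0.0 n>= 1 cur z 181.4 yaw -49.5 t 11.6667
```

View pics/w3.png

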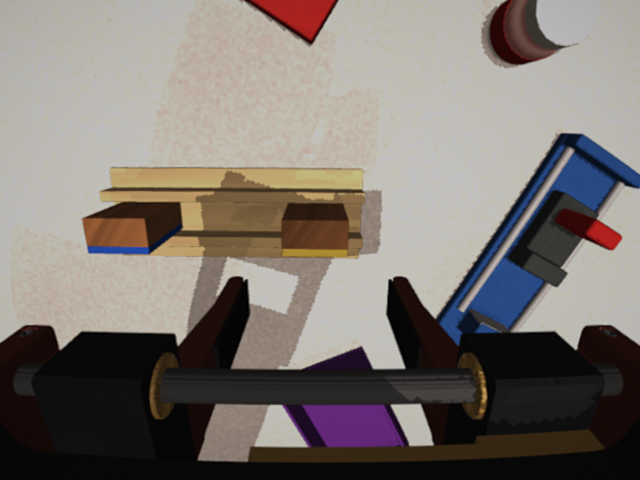

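```bash
python3 - <<'E'
from h import *
P=camera_params('wrist')
uv=[[282,250],[282,256],[348,256],[290,204],[345,204],[282,222],[347,222]]
print((ray(P,uv,.082)*1000).round(1))
c,s=np.cos(np.radians(40.3)),np.sin(np.radians(40.3))
def box(x,y): return proj(P,[[ (x+a*c-b*s)/1e3,(y+a*s+b*c)/1e3,z] for a,b,z in [(-15,26,.082),(-15,-26,.082),(15,26,.082),(15,-26,.082),(15,26,.03),(15,-26,.03)]]).round(0).tolist()
print(box(520.5,247.5)); print(box(470+80*s,306.-80*c))
E
```

```text
[[497.1 258.3  82. ]
 [493.2 255.2  82. ]
 [526.8 215.7  82. ]
 [529.5 276.6  82. ]
 [556.3 245.2  82. ]
 [514.7 272.4  82. ]
 [546.9 234.8  82. ]]
[[279.0, 255.0], [345.0, 255.0], [278.0, 218.0], [346.0, 218.0], [284.0, 203.0], [342.0, 204.0]]
[[282.0, 256.0], [349.0, 256.0], [281.0, 219.0], [350.0, 219.0], [287.0, 204.0], [345.0, 204.0]]
```

send_rows(motion=[[[0, -1, 40, -0.003], [0, -1, 80, -0.003], [0, -1, 110, -0.003], [0, -1, 128, -0.003], [0, -1, 128, -0.003], [0, -1, 128, -0.003]]])

```text
clock: 12.17
tcp_pos: [0.5212, 0.2454, 0.0529]
orientation: [2.946, 1.092, -0.003]
contact_force: [-0.2, 1.1, 0.2]
width: 0.798
grip_force: 0.0
```

send_rows(motion=[[[0, 0, 0, 0], [0, 0, 0, 0], [0, 0, 0, 0], [0, 0, 0, 0], [0, 0, 0, 0], [0, 0, -10, 0], [0, 0, -30, 0], [0, 0, -60, 0], [0, 0, -90, 0], [0, 0, -110, 0], [0, 0, -110, 0], [0, 0, -110, 0]]], gripper=1, grip_force=20)

```text
clock: 13.17
tcp_pos: [0.5222, 0.2459, 0.1652]
orientation: [-2.946, -1.092, -0.005]
contact_force: [-0.4, -0.4, -1.3]
width: 0.592
grip_force: 20.0
```

```bash
python3 -c "
from h import *
a=np.radians(12.6);x=-26
go(601.5+x*np.cos(a),43.5+x*np.sin(a),160,102.6)"
```

```text
rows: [-94.8, 192.9, 5.1] 0.49 n>= 6 cur z 165.2 yaw -49.3 t 13.1667
```

send_rows(motion=[[[-15, 30, 0, 0.08], [-45, 90, 0, 0.25], [-75, 150, 0, 0.4], [-95, 193, 0, 0.49], [-95, 193, 0, 0.49], [-95, 193, 0, 0.49], [-95, 193, 0, 0.49], [-95, 193, 0, 0.49], [-95, 193, 0, 0.49], [-95, 193, 0, 0.49], [-95, 193, 0, 0.49], [-95, 193, 0, 0.49]]])

```text
clock: 14.17
tcp_pos: [0.5751, 0.0385, 0.1634]
orientation: [-3.122, -0.347, 0.0]
contact_force: [-0.2, 0.0, -0.2]
width: 0.594
grip_force: 20.0
```

```bash
python3 - <<'E'
from h import *
P,im=snap('wrist','w4')
a=np.radians(12.6);x=-26
go(601.5+x*np.cos(a),43.5+x*np.sin(a),62,102.6)
print((ray(P,[[0,0]],0)).shape)
for n in ['jaw_handle','clamp','yellow_mid']: print(n,[(round(d['conf'],2),np.round(world(P,d['position'])*1000,1).tolist()) for d in tip_of('wrist',n)[:2]])
E
```

```text
rows: [0.9, 0.7, 101.4] 0.001 n>= 3 cur z 163.4 yaw -77.3 t 14.2167
(1, 3)
jaw_handle [(0.91, [678.0, 62.9, 75.5])]
clamp [(0.87, [600.5, 43.7, 4.7])]
yellow_mid []
```

View pics/w4.png

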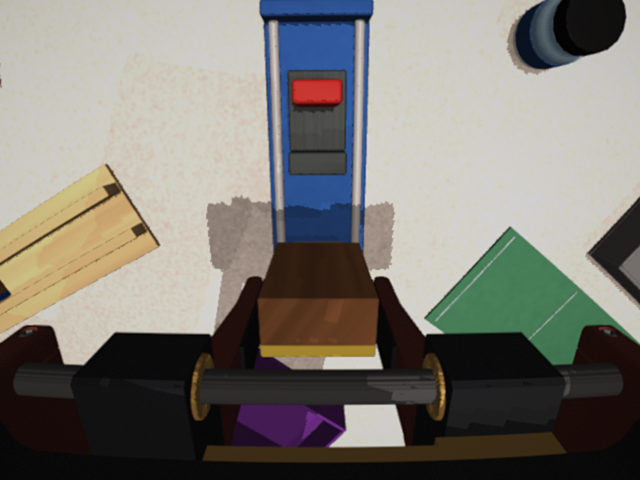

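The yellow block hangs square over the clamp: its centre column is about 318, and the clamp's is 316. Lowering.

send_rows(motion=[[[1, 1, 30, 0], [1, 1, 60, 0], [1, 1, 85, 0], [1, 1, 95, 0], [1, 1, 99, 0], [1, 1, 102, 0], [1, 1, 104, 0], [1, 1, 106, 0], [1, 1, 106, 0], [1, 1, 106, 0]]])

```text
clock: 15.2
tcp_pos: [0.5782, 0.037, 0.0606]
orientation: [-3.123, -0.344, -0.006]
contact_force: [-3.6, 0.8, 12.7]
width: 0.589
grip_force: 20.0
```

send_rows(motion=[[[0, 0, -2, 0], [0, 0, -2, 0], [0, 0, -2, 0], [0, 0, -2, 0], [0, 0, -2, 0], [0, 0, -20, 0], [0, 0, -60, 0], [0, 0, -100, 0], [0, 0, -130, 0], [0, 0, -130, 0], [0, 0, -130, 0]]], gripper=-0.6)

```text
clock: 16.12
tcp_pos: [0.5777, 0.0366, 0.1893]
orientation: [3.122, 0.345, 0.006]
contact_force: [-0.2, -0.8, -0.2]
width: 0.798
grip_force: 0.0
```

```bash
python3 look.py yellow yellow_mid jaw_handle; python3 -c "
from h import *
go(678,62,160,12.6)"
```

```text
yellow [(0.92, [579.0, 37.3, 11.3])]
yellow_mid [(0.72, [576.0, 41.3, 50.1])]
jaw_handle [(0.82, [678.6, 60.9, 74.4]), (0.69, [471.8, 303.1, 0.3])]
rows: [105.9, -2.5, 25.3] -1.571 n>= 13 cur z 185.6 yaw -77.4 t 16.3167
```

send_rows(motion=[[[106, -2, 0, -1.57], [106, -2, 0, -1.57], [106, -2, 0, -1.57], [106, -2, 0, -1.57], [106, -2, 0, -1.57], [106, -2, 0, -1.57], [106, -2, 0, -1.57], [106, -2, 0, -1.57], [106, -2, 0, -1.57], [106, -2, 0, -1.57], [106, -2, 0, -1.57], [106, -2, 0, -1.57]]], gripper=0.364)

```text
clock: 17.32
tcp_pos: [0.6786, 0.0616, 0.1852]
orientation: [-2.041, -2.385, 0.004]
contact_force: [-0.6, -0.2, -0.1]
width: 0.317
grip_force: 0.0
```

```bash
python3 -c "
from h import *
go(678,61.5,46,12.6)"
```

```text
rows: [-0.0, -0.1, 139.2] -0.065 n>= 4 cur z 185.2 yaw 8.9 t 17.3167
```

send_rows(motion=[[[0, 0, 40, -0.065], [0, 0, 80, -0.065], [0, 0, 120, -0.065], [0, 0, 139, -0.065], [0, 0, 139, -0.065], [0, 0, 139, -0.065]]])

```text
clock: 17.82
tcp_pos: [0.6779, 0.0615, 0.046]
orientation: [-1.969, -2.443, 0.005]
contact_force: [0.4, 0.0, 0.9]
width: 0.321
grip_force: 0.0
```

send_rows(motion=[[[0, 0, 0, 0], [0, 0, 0, 0], [0, 0, 0, 0], [0, 0, 0, 0], [0, -4, 0, 0], [0, -8, 0, 0], [0, -12, 0, 0], [0, -16, 0, 0], [0, -20, 0, 0], [0, -24, 0, 0], [0, -26, 0, 0], [0, -26, 0, 0]]], gripper=1, grip_force=20)

```text
clock: 18.82
tcp_pos: [0.6546, 0.0557, 0.0496]
orientation: [1.971, 2.445, 0.001]
contact_force: [2.6, -3.2, 4.8]
width: 0.184
grip_force: 20.0
```

send_rows(motion=[[[0, -1, 0, 0], [0, -2, 0, 0], [0, -3, 0, 0], [0, -4, 0, 0], [0, -5, 0, 0], [0, -6, 0, 0], [0, -6, 0, 0], [0, -6, 0, 0]]])

```text
clock: 19.48
tcp_pos: [0.6496, 0.0546, 0.0496]
orientation: [1.97, 2.444, 0.002]
contact_force: [3.9, -3.9, 4.9]
width: 0.182
grip_force: 20.0
```

send_rows(motion=[[[0, -1, 0, 0], [0, -2, 0, 0], [0, -3, 0, 0], [0, -4, 0, 0], [0, -4, 0, 0], [0, -4, 0, 0]]])

```text
clock: 19.98
tcp_pos: [0.6458, 0.0537, 0.0496]
orientation: [1.97, 2.444, 0.003]
contact_force: [4.2, -2.5, 4.4]
width: 0.181
grip_force: 20.0
```

send_rows(motion=[[[0, -1, 0, 0], [0, -2, 0, 0], [0, -2, 0, 0], [0, -2, 0, 0]]])

```text
clock: 20.32
tcp_pos: [0.644, 0.0533, 0.0496]
orientation: [1.97, 2.444, 0.003]
contact_force: [4.7, -3.6, 3.5]
width: 0.182
grip_force: 20.0
```

send_rows(motion=[[[0, -1, 0, 0], [0, -2, 0, 0], [0, -2, 0, 0], [0, -2, 0, 0]]])

```text
clock: 20.65
tcp_pos: [0.6438, 0.0533, 0.0496]
orientation: [1.968, 2.442, 0.007]
contact_force: [10.6, -2.2, -0.9]
width: 0.177
grip_force: 20.0
```

```bash
python3 - <<'E'
from h import *
P,im=snap('wrist','w5'); cv2.imwrite('pics/w5.png',im[60:400,100:540,::-1]); 
for n in ['clamp','yellow','yellow_mid']: print(n,[(round(d['conf'],2),np.round(world(P,d['position'])*1000,1).tolist()) for d in tip_of('wrist',n)[:2]])
E
```

```text
clamp [(0.85, [598.4, 46.9, 2.5])]
yellow [(0.64, [572.6, 35.9, 14.8])]
yellow_mid [(0.86, [571.8, 36.1, 52.3])]
```

View pics/w5.png

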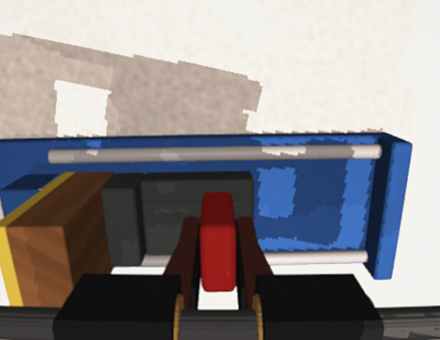

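The jaw stalled on the block with 10.6 N, and the picture shows the jaw face against the wood at about (110,230) in the crop. Now I release the grip, rise, and retake the block.

send_rows(motion=[[[0, 2, 0, 0], [0, 2, 0, 0], [0, 2, 0, 0], [0, 2, -30, 0], [0, 2, -70, 0], [0, 2, -110, 0], [0, 2, -130, 0], [0, 2, -130, 0], [0, 2, -130, 0]]], gripper=0.364)

```text
clock: 21.6
tcp_pos: [0.6423, 0.0538, 0.1794]
orientation: [1.971, 2.445, 0.002]
contact_force: [-0.1, 0.2, -0.1]
width: 0.32
grip_force: 0.0
```

```bash
python3 look.py yellow yellow_mid jaw_handle; python3 -c "
from h import *
a=np.radians(12.6);x=-30-4
go(601.5+x*np.cos(a),43.5+x*np.sin(a),170,102.6)"
```

```text
yellow [(0.66, [571.2, 38.4, 11.0])]
yellow_mid [(0.69, [572.7, 38.6, 53.3])]
jaw_handle [(0.77, [643.8, 54.3, 74.5])]
rows: [-1.7, -74.6, 6.6] 1.565 n>= 13 cur z 176.3 yaw 12.3 t 21.8
```

send_rows(motion=[[[-2, -75, 0, 1.565], [-2, -75, 0, 1.565], [-2, -75, 0, 1.565], [-2, -75, 0, 1.565], [-2, -75, 0, 1.565], [-2, -75, 0, 1.565], [-2, -75, 0, 1.565], [-2, -75, 0, 1.565], [-2, -75, 0, 1.565], [-2, -75, 0, 1.565], [-2, -75, 0, 1.565], [-2, -75, 0, 1.565]]], gripper=-0.6)

```text
clock: 22.8
tcp_pos: [0.5685, 0.0357, 0.1768]
orientation: [-3.111, -0.436, 0.005]
contact_force: [-0.3, 0.3, 1.0]
width: 0.801
grip_force: 0.0
```

```bash
python3 -c "
from h import *
a=np.radians(12.6);x=-30-4
go(601.5+x*np.cos(a),43.5+x*np.sin(a),66,102.6)"
```

```text
rows: [0.2, -0.4, 110.8] 0.059 n>= 3 cur z 176.8 yaw -74.0 t 22.8
```

send_rows(motion=[[[0, 0, 0, 0.059], [0, 0, 40, 0.059], [0, 0, 80, 0.059], [0, 0, 105, 0.059], [0, 0, 111, 0.059], [0, 0, 111, 0.059], [0, 0, 111, 0.059]]])

```text
clock: 23.38
tcp_pos: [0.5696, 0.0357, 0.0675]
orientation: [-3.122, -0.354, 0.001]
contact_force: [0.2, -1.1, -0.9]
width: 0.8
grip_force: 0.0
```

send_rows(motion=[[[0, 0, 0, 0], [0, 0, 0, 0], [0, 0, 0, 0], [0, 0, 0, 0], [0, 0, 0, 0], [0, 0, -5, 0], [0, 0, -15, 0], [0, 0, -30, 0], [0, 0, -50, 0], [0, 0, -75, 0], [0, 0, -85, 0], [0, 0, -85, 0]]], gripper=1, grip_force=25)

```text
clock: 24.38
tcp_pos: [0.571, 0.0358, 0.1554]
orientation: [3.121, 0.354, 0.007]
contact_force: [1.1, -0.2, -0.9]
width: 0.584
grip_force: 25.0
```

```bash
cat >> h.py <<'E'
M=np.array([486.,-266.5]); mx=np.array([np.cos(np.radians(-24.5)),np.sin(np.radians(-24.5))]); my=np.array([-mx[1],mx[0]])
def mat(a,b): return M+a*mx+b*my
E
python3 - <<'E'
from h import *
P,_=snap('wrist','w6')
print([(round(d['conf'],2),np.round(world(P,d['position'])*1000,1).tolist()) for d in tip_of('wrist','jaw_handle')[:2]])
# standing block centre at mat x=-53, tool 4 mm further to -x
x,y=mat(-57,65); print(x,y); go(x,y,140,65.5)
E
```

```text
[(0.87, [643.2, 56.7, 74.6])]
461.0872683326926 -183.7150025616191
rows: [-154.4, 189.6, 12.4] 0.653 n>= 6 cur z 152.4 yaw -77.1 t 24.4833
```

View pics/w6.png

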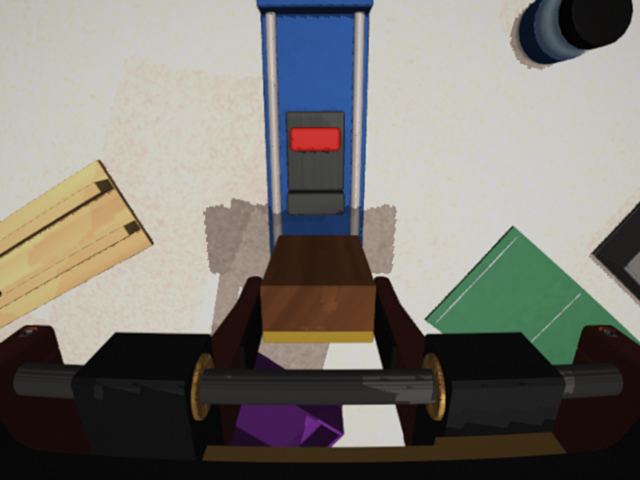

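The block came out cleanly and the jaw stayed put. Moving to the mat.

send_rows(motion=[[[-20, 25, 0, 0.09], [-60, 75, 0, 0.3], [-100, 125, 0, 0.45], [-135, 165, 0, 0.6], [-154, 190, 0, 0.653], [-154, 190, 0, 0.653], [-154, 190, 0, 0.653], [-154, 190, 0, 0.653], [-154, 190, 0, 0.653], [-154, 190, 0, 0.653]]])

```text
clock: 25.32
tcp_pos: [0.4621, -0.1829, 0.1518]
orientation: [-3.07, 0.664, 0.002]
contact_force: [-0.0, 0.4, -1.2]
width: 0.591
grip_force: 25.0
```

```bash
python3 - <<'E'
from h import *
x,y=mat(-57,65); go(x,y,58,65.5)
P,_=snap('wrist')
for d in trace('wrist','mat')[:1]: print(rect(P,d['mask'],.003))
P,_=snap('top')
for d in trace('top','mat')[:1]: print(rect(P,d['mask'],.003))
E
```

```text
rows: [-0.4, 1.2, 93.8] 0.002 n>= 3 cur z 151.8 yaw -114.4 t 25.3167
(array([ 485.3, -265.9]), array([322.5, 126.7]), 65.4)
(array([ 488.4, -265.9]), array([322.2, 123.5]), 64.5)
```

send_rows(motion=[[[0, 1, 35, 0], [0, 1, 70, 0], [0, 1, 85, 0], [0, 1, 89, 0], [0, 1, 91, 0], [0, 1, 92, 0], [0, 1, 93, 0], [0, 1, 94, 0], [0, 1, 94, 0], [0, 1, 94, 0]]])

```text
clock: 26.35
tcp_pos: [0.4627, -0.1853, 0.0598]
orientation: [3.07, -0.666, 0.004]
contact_force: [0.5, -0.1, 6.8]
width: 0.589
grip_force: 25.0
```

send_rows(motion=[[[0, 0, -0.5, 0], [0, 0, -0.5, 0], [4.6, 0, -1.6, 0], [9.4, 0, -2.3, 0], [14.1, 0, -2.7, 0], [18.9, 0, -2.8, 0], [23.6, 0, -2.5, 0], [28.4, 0, -1.9, 0], [33, 0, -1, 0], [33, 0, -1, 0]]], grip_force=8)

```text
clock: 27.18
tcp_pos: [0.4927, -0.1991, 0.0595]
orientation: [3.07, -0.666, 0.001]
contact_force: [-0.1, 0.7, -0.1]
width: 0.587
grip_force: 8.0
```

```bash
python3 -c "
from h import *
snap('wrist','w7')"; python3 look.py yellow yellow_mid
```

```text
yellow []
yellow_mid [(0.8, [493.0, -192.3, 44.1])]
```

View pics/w7.png

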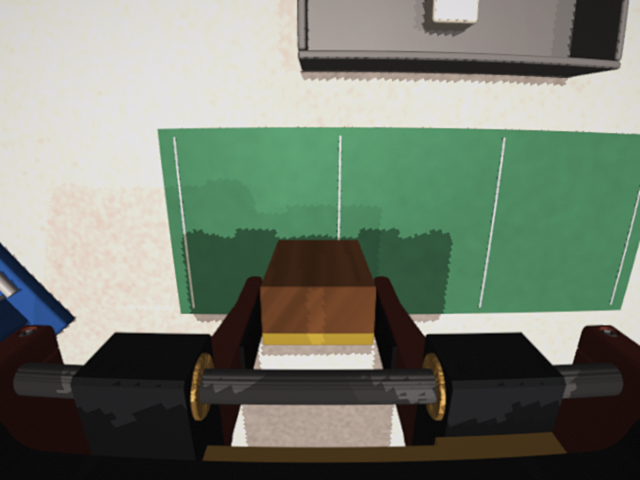

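The block was carried along upright instead of pivoting, because there was too little downward press. I'll go back and retry with a lighter grip and more press.

send_rows(motion=[[[0, 0, -4, 0], [-12, 0, -6, 0], [-24, 0, -6, 0], [-35, 0, -6, 0], [-35, 0, -4, 0], [-35, 0, -2, 0], [-35, 0, 0, 0], [-35, 0, 1, 0], [-35, 0, 1, 0], [-35, 0, 1, 0]]])

```text
clock: 28.22
tcp_pos: [0.4607, -0.1844, 0.0587]
orientation: [3.07, -0.666, 0.001]
contact_force: [-1.3, 1.3, 5.9]
width: 0.587
grip_force: 8.0
```

send_rows(motion=[[[0, 0, 1, 0], [0, 0, 1.5, 0], [2, 0, 1.5, 0], [5, 0, 1, 0], [9.4, 0, 0.5, 0], [14, 0, 0, 0], [19, 0, 0, 0], [19, 0, 0, 0]]], grip_force=5)

```text
clock: 28.88
tcp_pos: [0.4785, -0.1926, 0.0585]
orientation: [3.07, -0.666, 0.002]
contact_force: [1.3, 0.1, -1.4]
width: 0.591
grip_force: 5.0
```

```bash
python3 - <<'E'
from h import *
P,im=snap('wrist')
for n in ['yellow','yellow_mid']: print([(round(d['conf'],2),np.round(world(P,d['position'])*1000,1).tolist()) for d in tip_of('wrist',n)[:2]])
h=cv2.cvtColor(im,cv2.COLOR_RGB2HSV); m=(h[...,0]>18)&(h[...,0]<32)&(h[...,1]>150)&(h[...,2]>90); m[420:]=0
ys,xs=np.nonzero(m[:, 240:400]); print(len(ys), ys.min() if len(ys) else 0, ys.max() if len(ys) else 0)
E
```

```text
[(0.61, [476.0, -188.8, 6.6])]
[(0.85, [478.5, -187.7, 44.0])]
1224 339 349
```

The mat is too slippery to pivot on, so I'll use the fixed bin's near wall (42 mm high) as a fulcrum to tilt the block within the fingers.

```bash
python3 -c "
from h import *
x,y=mat(55,30); go(x,y,76,65.5)
s=get_state(); d=np.array(s['tcp_pos'][:2])*1000-M; print(d@mx,d@my)"
```

```text
rows: [94.2, 34.2, -17.8] 0.0 n>= 3 cur z 58.3 yaw -114.5 t 29.0333
-39.22660933635584 64.13925785764918
```

send_rows(motion=[[[0, 0, -10, 0], [10, 4, -18, 0], [35, 14, -18, 0], [60, 24, -18, 0], [85, 32, -18, 0], [94, 34, -18, 0], [94, 34, -18, 0], [94, 34, -18, 0]]], grip_force=10)

```text
clock: 29.7
tcp_pos: [0.5476, -0.2612, 0.0764]
orientation: [-3.07, 0.666, 0.002]
contact_force: [0.4, 0.1, -1.3]
width: 0.588
grip_force: 10.0
```

send_rows(motion=[[[5, 0, 0, 0], [10, 0, 0, 0], [15, 0, 0, 0], [18, 0, 0, 0], [21, 0, 0, 0], [24, 0, -1, 0], [27, 0, -2, 0], [30, 0, -3, 0], [30, 0, -3, 0]]])

```text
clock: 30.45
tcp_pos: [0.5756, -0.2741, 0.0793]
orientation: [-3.07, 0.666, 0.002]
contact_force: [-1.7, 1.2, -0.9]
width: 0.591
grip_force: 10.0
```

```bash
python3 - <<'E'
from h import *
P,im=snap('wrist','w8')
for n in ['yellow','yellow_mid']: print([(round(d['conf'],2),np.round(world(P,d['position'])*1000,1).tolist()) for d in tip_of('wrist',n)[:2]])
s=get_state(); d=np.array(s['tcp_pos'][:2])*1000-M; print(d@mx,d@my,s['tcp_pos'][2])
E
```

```text
[(0.62, [570.1, -269.6, 28.4])]
[(0.75, [572.8, -268.7, 67.1])]
84.71151790618643 30.233765913325982 0.07934145985619984
```

View pics/w8.png

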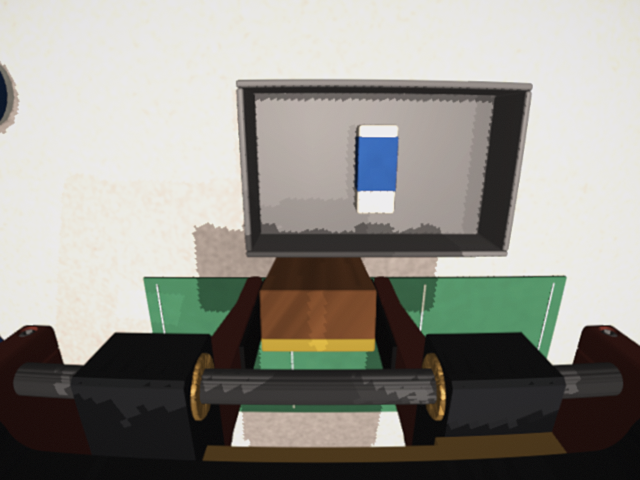

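send_rows(motion=[[[4, 0, 0, 0], [8, 0, 0, 0], [12, 0, 0, 0], [16, 0, 0, 0], [20, 0, 1, 0], [24, 0, 2, 0], [28, 0, 3, 0], [28, 0, 3, 0], [28, 0, 3, 0]]])

```text
clock: 31.35
tcp_pos: [0.6021, -0.2862, 0.0764]
orientation: [3.07, -0.666, 0.002]
contact_force: [-0.3, -1.4, -1.4]
width: 0.59
grip_force: 10.0
```

```bash
python3 - <<'E'
from h import *
P,im=snap('wrist','w9')
for n in ['yellow','yellow_mid']: print([(round(d['conf'],2),np.round(world(P,d['position'])*1000,1).tolist()) for d in tip_of('wrist',n)[:2]])
s=get_state(); d=np.array(s['tcp_pos'][:2])*1000-M; print(d@mx,d@my,s['tcp_pos'][2])
E
```

```text
[(0.92, [562.0, -266.2, 38.4])]
[(0.16, [614.6, -330.8, 3.6])]
113.46880627377132 30.16006877469242 0.07669221028443429
```

View pics/w9.png

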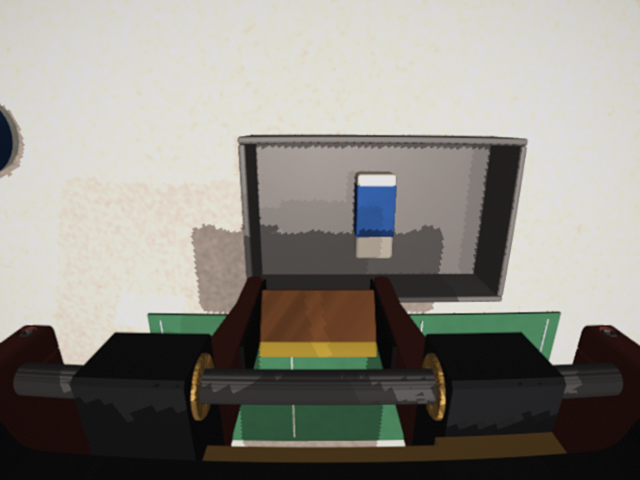

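send_rows(motion=[[[3, 0, 1, 0], [6, 0, 3, 0], [9, 0, 5.5, 0], [12, 0, 8, 0], [15, 0, 11, 0], [18, 0, 14, 0], [20, 0, 17, 0], [20, 0, 17, 0], [20, 0, 17, 0]]])

```text
clock: 32.25
tcp_pos: [0.6192, -0.294, 0.0587]
orientation: [-3.07, 0.666, 0.001]
contact_force: [-0.6, -0.1, -1.7]
width: 0.592
grip_force: 10.0
```

```bash
python3 - <<'E'
from h import *
P,im=snap('wrist')
s=get_state(); p=np.array(s['tcp_pos'])*1000
for d in tip_of('wrist','yellow')[:2]:
    o=world(P,d['position'])*1000; v=p-o; print(d['conf'],o.round(1),'tilt',np.degrees(np.arctan2(v[:2]@mx,v[2]+9.5)))
d=p[:2]-M; print(d@mx,d@my,p[2])
E
```

```text
132.43646817775817 30.25074383931672 58.73432735165747
```

send_rows(motion=[[[0, 0, -8, 0], [-10, 0, -15, 0], [-40, -10, -15, 0], [-75, -20, -15, 0], [-105, -30, -10, 0], [-111, -30, -5, 0], [-111, -30, -5, 0], [-111, -30, -5, 0]]])

```text
clock: 33.02
tcp_pos: [0.5315, -0.2211, 0.0653]
orientation: [3.07, -0.665, 0.003]
contact_force: [0.3, -0.2, -0.5]
width: 0.589
grip_force: 10.0
```

```bash
cat > tilt.py <<'E'
import sys
from h import *
n=sys.argv[1]; s=get_state(); p=np.array(s['tcp_pos'])*1000; d=p[:2]-M; print('tool mat',d@mx,d@my,p[2])
for cam in ['wrist','scene','top']:
    P,im=snap(cam)
    for q in [n,n+'_mid']:
        for d in tip_of(cam,q)[:2]:
            o=world(P,d['position'])*1000; e=o[:2]-M; v=p-o; print(cam,q,round(d['conf'],2),'mat',(e@mx).round(),(e@my).round(),'z',o[2].round(),'tilt',np.degrees(np.arctan2(v[:2]@mx,v[2]+9.5)).round())
E
python3 tilt.py yellow
```

```text
tool mat 22.59656282033199 60.13774313733235 65.34769164186007
wrist yellow_mid 0.96 mat -11.0 63.0 z 73.0 tilt 87.0
scene yellow 0.65 mat -41.0 61.0 z 50.0 tilt 68.0
scene yellow_mid 0.78 mat -7.0 56.0 z 72.0 tilt 85.0
scene yellow_mid 0.7 mat 140.0 -5.0 z -1.0 tilt -57.0
```

send_rows(motion=[[[0, 0, 8, 0], [0, 0, 16, 0], [0, 0, 24, 0], [0, 0, 29, 0], [0, 0, 32, 0], [1, 0, 35, 0], [2, 0, 38, 0], [3, 0, 41, 0], [4, 0, 44, 0], [5, 0, 46, 0], [6, 0, 48, 0], [6, 0, 49, 0]]], grip_force=6)

```text
clock: 34.47
tcp_pos: [0.5368, -0.2236, 0.0155]
orientation: [3.07, -0.666, 0.001]
contact_force: [2.2, 0.2, 1.4]
width: 0.589
grip_force: 6.0
```

```bash
python3 tilt.py yellow
```

```text
tool mat 28.452490621035572 60.155230725192006 15.452955404855214
wrist yellow 0.81 mat -42.0 60.0 z 19.0 tilt 85.0
wrist yellow_mid 0.88 mat -9.0 61.0 z 31.0 tilt 100.0
scene yellow 0.61 mat -43.0 58.0 z 19.0 tilt 86.0
scene yellow 0.45 mat -251.0 516.0 z 1.0 tilt 85.0
scene yellow_mid 0.64 mat -2.0 59.0 z 27.0 tilt 93.0
scene yellow_mid 0.58 mat 49.0 558.0 z -3.0 tilt -37.0
```

send_rows(motion=[[[0.5, 0, 1, 0], [1, 0, 2, 0], [1, 0, 3, 0], [1, 0, 4, 0], [1, 0, 5, 0], [1, 0, 6, 0], [1, 0, 6, 0], [1, 0, 6, 0]]])

```text
clock: 35.58
tcp_pos: [0.5373, -0.2237, 0.0094]
orientation: [-3.07, 0.666, 0.0]
contact_force: [0.7, 0.3, 0.5]
width: 0.594
grip_force: 6.0
```

```bash
python3 tilt.py yellow
```

```text
tool mat 28.905160213513295 60.161030396589105 9.368785604397692
wrist yellow 0.57 mat -42.0 64.0 z 16.0 tilt 88.0
wrist yellow_mid 0.67 mat -8.0 64.0 z 26.0 tilt 102.0
scene yellow 0.8 mat -44.0 59.0 z 14.0 tilt 86.0
scene yellow_mid 0.62 mat -4.0 59.0 z 24.0 tilt 99.0
top yellow 0.53 mat -322.0 545.0 z 42.0 tilt 94.0
```

send_rows(motion=[[[0.3, 0, 1, 0], [0.5, 0, 2, 0], [0.5, 0, 3, 0], [0.5, 0, 4, 0], [0.5, 0, 4, 0], [0.5, 0, 4, 0]]])

```text
clock: 36.53
tcp_pos: [0.5376, -0.2239, 0.0053]
orientation: [-3.07, 0.666, 0.0]
contact_force: [0.6, -0.9, -0.3]
width: 0.592
grip_force: 6.0
```

```bash
python3 tilt.py yellow; python3 -c "
from h import *
_,im=snap('scene'); cv2.imwrite('pics/s2.png',cv2.resize(im[230:330,130:310,::-1],None,fx=4,fy=4))"
```

```text
tool mat 29.309660504959464 60.17158112886532 5.329901650440002
wrist yellow 0.63 mat -44.0 63.0 z 18.0 tilt 93.0
wrist yellow_mid 0.84 mat -8.0 63.0 z 22.0 tilt 101.0
scene yellow 0.7 mat -320.0 543.0 z 41.0 tilt 94.0
scene yellow 0.57 mat -43.0 61.0 z 18.0 tilt 92.0
scene yellow_mid 0.56 mat -4.0 58.0 z 21.0 tilt 100.0
```

View pics/s2.png

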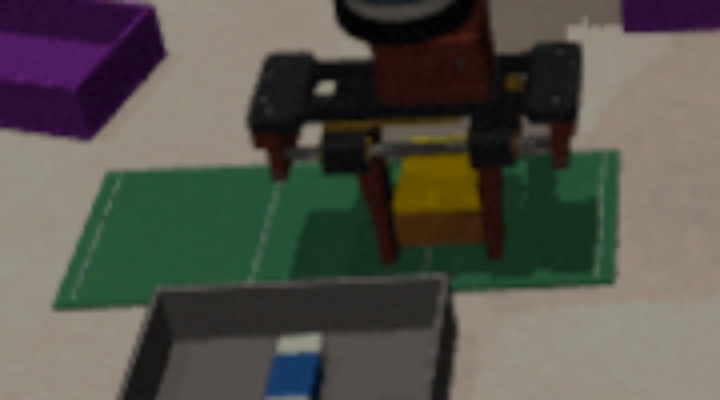

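Yellow lino is up, and the block is almost flat on the mat (crop around 440,200). One more millimetre down, then I let go.

send_rows(motion=[[[0, 0, 1, 0], [0, 0, 1.5, 0], [0, 0, 1.5, 0]]], grip_force=3)

```text
clock: 37.28
tcp_pos: [0.5379, -0.224, 0.0039]
orientation: [3.07, -0.666, 0.0]
contact_force: [-0.0, 0.4, -1.2]
width: 0.589
grip_force: 3.0
```

send_rows(motion=[[[0, 0, 0, 0], [0, 0, 0, 0], [0, 0, 0, 0], [0, 0, 0, 0], [0, 0, -20, 0], [0, 0, -50, 0], [0, 0, -90, 0], [0, 0, -130, 0], [0, 0, -150, 0], [0, 0, -150, 0]]], gripper=-0.55)

```text
clock: 38.12
tcp_pos: [0.5407, -0.2252, 0.1593]
orientation: [3.068, -0.666, 0.014]
contact_force: [0.8, -0.6, 1.5]
width: 0.773
grip_force: 0.0
```

```bash
python3 look.py yellow yellow_mid yellow:.033; python3 -c "
from h import *
print(mat(0,60),mat(-38,60)); go(644,53.5,150,12.6)"
```

```text
yellow [(0.66, [474.5, -192.3, 20.1])]
yellow_mid [(0.75, [508.7, -207.4, 20.7])]
yellow [(0.95, (array([ 511. , -211.9]), array([83.5, 52.7]), -24.8), 5292)]
[ 510.88159456 -211.90232375] [ 476.30306627 -196.14398053]
rows: [-17.1, -296.5, 2.6] -2.218 n>= 18 cur z 152.6 yaw -114.5 t 38.3167
```

send_rows(motion=[[[-5, -60, 0, -2.2], [-12, -180, 0, -2.2], [-17, -296, 0, -2.2], [-17, -296, 0, -2.2], [-17, -296, 0, -2.2], [-17, -296, 0, -2.2], [-17, -296, 0, -2.2], [-17, -296, 0, -2.2], [-17, -296, 0, -2.2], [-17, -296, 0, -2.2], [-17, -296, 0, -2.2], [-17, -296, 0, -2.2]]], gripper=0.364)

```text
clock: 39.32
tcp_pos: [0.6435, 0.0527, 0.1513]
orientation: [-2.693, -1.614, 0.006]
contact_force: [0.9, -0.6, 0.5]
width: 0.316
grip_force: 0.0
```

```bash
python3 look.py jaw_handle; python3 -c "
from h import *
go(643.5,55,46,12.6)"
```

```text
jaw_handle [(0.91, [645.4, 51.3, 74.6])]
rows: [2.3, -1.0, 105.6] -0.716 n>= 6 cur z 151.6 yaw -28.4 t 39.4167
```

send_rows(motion=[[[1, 0, 0, -0.716], [1, 0, 0, -0.716], [1, 0, 0, -0.716], [1, 0, 0, -0.716], [1, 0, 0, -0.716], [1, 0, 0, -0.716], [1, 0, 30, -0.716], [1, 0, 65, -0.716], [1, 0, 95, -0.716], [1, 0, 105, -0.716], [1, 0, 105, -0.716], [1, 0, 105, -0.716]]])

```text
clock: 40.42
tcp_pos: [0.6452, 0.0533, 0.0485]
orientation: [-1.968, -2.447, 0.002]
contact_force: [-0.1, -0.2, 0.3]
width: 0.32
grip_force: 0.0
```

send_rows(motion=[[[0, 0, 0, 0], [0, 0, 0, 0], [0, 0, 0, 0], [0, 0, 0, 0], [0, 5, 0, 0], [0, 10, 0, 0], [0, 15, 0, 0], [0, 20, 0, 0], [0, 25, 0, 0], [0, 30, 0, 0], [0, 33, 0, 0], [0, 33, 0, 0]]], gripper=1, grip_force=20)

```text
clock: 41.42
tcp_pos: [0.678, 0.0608, 0.0506]
orientation: [1.966, 2.45, 0.001]
contact_force: [-3.9, 0.3, 7.4]
width: 0.181
grip_force: 20.0
```

send_rows(motion=[[[0, 0, 0, 0], [0, 0, 0, 0], [0, 0, 0, 0], [0, 0, -30, 0], [0, 0, -70, 0], [0, 0, -110, 0], [0, 0, -140, 0], [0, 0, -140, 0]]], gripper=0.364)

```text
clock: 42.08
tcp_pos: [0.6819, 0.0608, 0.1968]
orientation: [1.961, 2.443, 0.013]
contact_force: [2.0, 0.1, 0.8]
width: 0.319
grip_force: 0.0
```

```bash
python3 look.py jaw_handle; python3 -c "
from h import *
go(418,366,180,130.3)"
```

```text
jaw_handle [(0.75, [677.0, 64.9, 72.4])]
rows: [354.5, -188.5, 9.9] 1.085 n>= 10 cur z 190.8 yaw 12.5 t 42.1833
```

send_rows(motion=[[[354, -188, 10, 1.085], [354, -188, 10, 1.085], [354, -188, 10, 1.085], [354, -188, 10, 1.085], [354, -188, 10, 1.085], [354, -188, 10, 1.085], [354, -188, 10, 1.085], [354, -188, 10, 1.085], [354, -188, 10, 1.085], [354, -188, 10, 1.085], [354, -188, 10, 1.085], [354, -188, 10, 1.085]]], gripper=-0.6)

```text
clock: 43.18
tcp_pos: [0.4154, 0.366, 0.1773]
orientation: [2.946, 1.089, -0.004]
contact_force: [0.2, -0.3, 0.2]
width: 0.802
grip_force: 0.0
```

```bash
python3 look.py blue_mid blue blue:.06; python3 - <<'E'
from h import *
P,im=snap('wrist','w10')
h=cv2.cvtColor(im,cv2.COLOR_RGB2HSV); m=((h[...,0]>105)&(h[...,0]<130)&(h[...,1]>150)&(h[...,2]>60)).astype(np.uint8)
n,l,st,c=cv2.connectedComponentsWithStats(m); 
for i in range(1,n):
    if st[i,4]>150: print(st[i])
c,s=np.cos(np.radians(40.3)),np.sin(np.radians(40.3))
for x,y in [(418.3,367)]: print(proj(P,[[ (x+a*c-b*s)/1e3,(y+a*s+b*c)/1e3,z] for a,b,z in [(-15,26,.082),(-15,-26,.082),(-8,26,.082),(-8,-26,.082)]]).round(0).tolist())
go(418.3,367,53,130.3)
E
```

```text
blue_mid [(0.82, [420.2, 364.9, 42.4])]
blue [(0.56, [420.2, 363.3, 7.8])]
blue [(0.68, (array([420.2, 366.3]), array([56.8, 46.7]), -51.1), 3623)]
[573 241  67  92 842]
[283 247  65   6 390]
[612 267  28  53 781]
[620 320  20  25 302]
[[280.0, 255.0], [347.0, 254.0], [280.0, 246.0], [347.0, 246.0]]
rows: [1.8, -2.1, 125.5] -0.001 n>= 4 cur z 178.5 yaw -49.8 t 43.4333
```

send_rows(motion=[[[3, -1, 40, 0], [3, -1, 80, 0], [3, -1, 110, 0], [3, -1, 126, 0], [3, -1, 126, 0], [3, -1, 126, 0]]])

```text
clock: 43.93
tcp_pos: [0.4194, 0.3671, 0.0523]
orientation: [2.949, 1.08, -0.003]
contact_force: [0.3, 0.4, 0.3]
width: 0.799
grip_force: 0.0
```

send_rows(motion=[[[0, 0, 0, 0], [0, 0, 0, 0], [0, 0, 0, 0], [0, 0, 0, 0], [0, 0, 0, 0], [0, 0, -10, 0], [0, 0, -30, 0], [0, 0, -60, 0], [0, 0, -90, 0], [0, 0, -110, 0], [0, 0, -110, 0], [0, 0, -110, 0]]], gripper=1, grip_force=20)

```text
clock: 44.93
tcp_pos: [0.4195, 0.3687, 0.1646]
orientation: [-2.948, -1.083, -0.005]
contact_force: [0.0, -0.2, -1.4]
width: 0.589
grip_force: 20.0
```

```bash
python3 -c "
from h import *
a=np.radians(12.6);x=-26
go(601.5+x*np.cos(a),43.5+x*np.sin(a),165,102.6)"
```

```text
rows: [-94.7, 353.6, -0.7] 0.484 n>= 9 cur z 164.6 yaw -49.7 t 44.9333
```

send_rows(motion=[[[-5, 20, 0, 0.05], [-20, 60, 0, 0.15], [-95, 354, 0, 0.484], [-95, 354, 0, 0.484], [-95, 354, 0, 0.484], [-95, 354, 0, 0.484], [-95, 354, 0, 0.484], [-95, 354, 0, 0.484], [-95, 354, 0, 0.484], [-95, 354, 0, 0.484], [-95, 354, 0, 0.484], [-95, 354, 0, 0.484]]])

```text
clock: 45.93
tcp_pos: [0.5747, 0.0365, 0.1616]
orientation: [-3.122, -0.341, 0.004]
contact_force: [-0.8, -0.7, -2.3]
width: 0.596
grip_force: 20.0
```

```bash
python3 -c "
from h import *
a=np.radians(12.6);x=-26
go(601.5+x*np.cos(a),43.5+x*np.sin(a),60,102.6)"; python3 look.py blue_mid clamp jaw_handle
```

```text
rows: [2.0, -0.9, 101.5] -0.002 n>= 3 cur z 161.6 yaw -77.5 t 45.9333
blue_mid []
clamp [(0.59, [600.2, 43.7, 4.1])]
jaw_handle [(0.82, [676.1, 66.7, 73.8])]
```

send_rows(motion=[[[2, -1, 30, 0], [2, -1, 60, 0], [2, -1, 85, 0], [2, -1, 93, 0], [2, -1, 97, 0], [2, -1, 100, 0], [2, -1, 102, 0], [2, -1, 103, 0], [2, -1, 103, 0]]])

```text
clock: 46.88
tcp_pos: [0.5782, 0.0383, 0.0609]
orientation: [3.123, 0.345, 0.003]
contact_force: [-0.2, -0.4, -0.6]
width: 0.591
grip_force: 20.0
```

send_rows(motion=[[[0, 0, 1, 0], [0, 0, 2, 0], [0, 0, 3, 0], [0, 0, 3, 0], [0, 0, 3, 0]]])

```text
clock: 47.3
tcp_pos: [0.5792, 0.0384, 0.0601]
orientation: [-3.123, -0.344, -0.006]
contact_force: [-5.5, 1.1, 19.7]
width: 0.587
grip_force: 20.0
```

Contact; release, rise, and go to the jaw grip.

send_rows(motion=[[[0, 0, -3, 0], [0, 0, -3, 0], [0, 0, -3, 0], [0, 0, -3, 0], [0, 0, -3, 0], [0, 0, -3, 0], [0, 0, -20, 0], [0, 0, -60, 0], [0, 0, -100, 0], [0, 0, -130, 0], [0, 0, -130, 0], [0, 0, -130, 0]]], gripper=-0.6)

```text
clock: 48.3
tcp_pos: [0.5786, 0.0383, 0.1887]
orientation: [3.122, 0.345, 0.006]
contact_force: [-0.6, -0.3, -0.5]
width: 0.798
grip_force: 0.0
```

```bash
python3 look.py blue blue_mid jaw_handle; python3 -c "
from h import *
go(677.5,61.5,165,12.6)"
```

```text
blue [(0.86, [576.2, 35.0, 15.3])]
blue_mid [(0.98, [574.9, 37.5, 47.3])]
jaw_handle [(0.73, [679.4, 65.6, 73.8])]
rows: [104.0, -0.7, 19.7] -1.571 n>= 13 cur z 185.1 yaw -77.4 t 48.5
```

send_rows(motion=[[[104, -1, 0, -1.57], [104, -1, 0, -1.57], [104, -1, 0, -1.57], [104, -1, 0, -1.57], [104, -1, 0, -1.57], [104, -1, 0, -1.57], [104, -1, 0, -1.57], [104, -1, 0, -1.57], [104, -1, 0, -1.57], [104, -1, 0, -1.57], [104, -1, 0, -1.57], [104, -1, 0, -1.57]]], gripper=0.364)

```text
clock: 49.5
tcp_pos: [0.6778, 0.0618, 0.1847]
orientation: [-2.041, -2.385, 0.004]
contact_force: [0.3, 0.2, 0.1]
width: 0.32
grip_force: 0.0
```

```bash
python3 -c "
from h import *
go(678,62,46,12.6)"
```

```text
rows: [0.1, 0.7, 138.7] -0.065 n>= 4 cur z 184.7 yaw 8.9 t 49.5
```

send_rows(motion=[[[0, 0, 40, -0.065], [0, 0, 80, -0.065], [0, 0, 120, -0.065], [0, 0, 138, -0.065], [0, 0, 138, -0.065], [0, 0, 138, -0.065]]])

```text
clock: 50.0
tcp_pos: [0.6772, 0.0617, 0.0466]
orientation: [-1.969, -2.443, 0.005]
contact_force: [0.2, -0.3, 0.6]
width: 0.316
grip_force: 0.0
```

send_rows(motion=[[[0, 0, 0, 0], [0, 0, 0, 0], [0, 0, 0, 0], [0, 0, 0, 0], [0, -4, 0, 0], [0, -8, 0, 0], [0, -12, 0, 0], [0, -16, 0, 0], [0, -20, 0, 0], [0, -24, 0, 0], [0, -26, 0, 0], [0, -26, 0, 0]]], gripper=1, grip_force=20)

```text
clock: 51.0
tcp_pos: [0.6539, 0.056, 0.0502]
orientation: [1.97, 2.445, 0.001]
contact_force: [2.4, -3.2, 7.3]
width: 0.181
grip_force: 20.0
```

send_rows(motion=[[[0, -1, 0, 0], [0, -2, 0, 0], [0, -3, 0, 0], [0, -4, 0, 0], [0, -5, 0, 0], [0, -6, 0, 0], [0, -7, 0, 0], [0, -8, 0, 0], [0, -8, 0, 0], [0, -8, 0, 0]]])

```text
clock: 51.83
tcp_pos: [0.6469, 0.0544, 0.0502]
orientation: [1.97, 2.444, 0.003]
contact_force: [4.3, -2.5, 5.6]
width: 0.181
grip_force: 20.0
```

send_rows(motion=[[[0, -1, 0, 0], [0, -2, 0, 0], [0, -3, 0, 0], [0, -4, 0, 0], [0, -4, 0, 0], [0, -4, 0, 0]]])

```text
clock: 52.33
tcp_pos: [0.6437, 0.0536, 0.0502]
orientation: [1.969, 2.443, 0.004]
contact_force: [6.7, -2.0, 4.2]
width: 0.184
grip_force: 20.0
```

send_rows(motion=[[[0, -1, 0, 0], [0, -1, 0, 0], [0, -1, 0, 0]]])

```text
clock: 52.58
tcp_pos: [0.6437, 0.0536, 0.0503]
orientation: [1.969, 2.442, 0.007]
contact_force: [9.8, -1.2, 1.1]
width: 0.185
grip_force: 20.0
```

send_rows(motion=[[[0, 2, 0, 0], [0, 2, 0, 0], [0, 2, 0, 0], [0, 2, -30, 0], [0, 2, -70, 0], [0, 2, -110, 0], [0, 2, -130, 0], [0, 2, -130, 0], [0, 2, -130, 0]]], gripper=0.364)

```text
clock: 53.33
tcp_pos: [0.6425, 0.0542, 0.1798]
orientation: [1.971, 2.445, 0.001]
contact_force: [0.0, 0.1, -0.0]
width: 0.32
grip_force: 0.0
```

```bash
python3 look.py blue blue_mid jaw_handle; python3 -c "
from h import *
a=np.radians(12.6);x=-30-6
go(601.5+x*np.cos(a),43.5+x*np.sin(a),170,102.6)"
```

```text
blue [(0.85, [571.1, 32.8, 14.6]), (0.19, [485.1, -265.9, -2.2])]
blue_mid [(0.81, [567.8, 31.9, 49.7])]
jaw_handle [(0.59, [642.0, 55.5, 75.7])]
rows: [-2.0, -76.9, 7.1] 1.565 n>= 13 cur z 176.8 yaw 12.3 t 53.5333
```

send_rows(motion=[[[-2, -77, 0, 1.565], [-2, -77, 0, 1.565], [-2, -77, 0, 1.565], [-2, -77, 0, 1.565], [-2, -77, 0, 1.565], [-2, -77, 0, 1.565], [-2, -77, 0, 1.565], [-2, -77, 0, 1.565], [-2, -77, 0, 1.565], [-2, -77, 0, 1.565], [-2, -77, 0, 1.565], [-2, -77, 0, 1.565]]], gripper=-0.6)

```text
clock: 54.53
tcp_pos: [0.5668, 0.0357, 0.1773]
orientation: [-3.111, -0.436, 0.005]
contact_force: [-0.1, -0.3, 1.1]
width: 0.799
grip_force: 0.0
```

```bash
python3 -c "
from h import *
a=np.radians(12.6);x=-30-6
go(601.5+x*np.cos(a),43.5+x*np.sin(a),69,102.6)"
```

```text
rows: [-0.1, -0.0, 108.3] 0.059 n>= 3 cur z 177.3 yaw -74.0 t 54.5333
```

send_rows(motion=[[[0, 0, 0, 0.059], [0, 0, 40, 0.059], [0, 0, 80, 0.059], [0, 0, 102, 0.059], [0, 0, 108, 0.059], [0, 0, 108, 0.059], [0, 0, 108, 0.059]]])

```text
clock: 55.12
tcp_pos: [0.5679, 0.0357, 0.0709]
orientation: [-3.122, -0.354, 0.001]
contact_force: [1.0, -0.4, 0.2]
width: 0.797
grip_force: 0.0
```

send_rows(motion=[[[0, 0, 0, 0], [0, 0, 0, 0], [0, 0, 0, 0], [0, 0, 0, 0], [0, 0, 0, 0], [0, 0, -5, 0], [0, 0, -15, 0], [0, 0, -30, 0], [0, 0, -50, 0], [0, 0, -75, 0], [0, 0, -85, 0], [0, 0, -85, 0]]], gripper=1, grip_force=25)

```text
clock: 56.12
tcp_pos: [0.5693, 0.0358, 0.1589]
orientation: [3.121, 0.354, 0.007]
contact_force: [-0.5, 0.5, -0.3]
width: 0.59
grip_force: 25.0
```

```bash
python3 - <<'E'
from h import *
# stay off the yellow block: go to bin wall at mat y -40
x,y=mat(55,-40); print(x,y); go(x,y,150,65.5)
P,_=snap('wrist')
for n in ['blue','jaw_handle']: print([(round(d['conf'],2),np.round(world(P,d['position'])*1000,1).tolist()) for d in tip_of('wrist',n)[:2]])
E
```

```text
519.4601401919604 -325.7065791811549
rows: [-129.5, 341.1, 8.6] 0.653 n>= 9 cur z 158.9 yaw -77.1 t 56.1167
[(0.7, [570.3, 36.3, 100.2])]
[(0.72, [643.5, 53.4, 74.0])]
```

send_rows(motion=[[[-10, 25, 0, 0.06], [-30, 75, 0, 0.18], [-129, 341, 0, 0.653], [-129, 341, 0, 0.653], [-129, 341, 0, 0.653], [-129, 341, 0, 0.653], [-129, 341, 0, 0.653], [-129, 341, 0, 0.653], [-129, 341, 0, 0.653], [-129, 341, 0, 0.653], [-129, 341, 0, 0.653], [-129, 341, 0, 0.653]]])

```text
clock: 57.27
tcp_pos: [0.5174, -0.3248, 0.1543]
orientation: [-3.068, 0.668, 0.004]
contact_force: [1.0, -0.5, -1.4]
width: 0.589
grip_force: 25.0
```

```bash
python3 tilt.py blue; python3 -c "
from h import *
x,y=mat(55,-40); go(x,y,79,65.5)"
```

```text
tool mat 52.722904852964454 -40.060578293660804 154.3352501826328
wrist blue 0.91 mat 57.0 -43.0 z 97.0 tilt -4.0
wrist blue 0.18 mat -40.0 61.0 z 19.0 tilt 33.0
wrist blue_mid 0.88 mat 54.0 -41.0 z 133.0 tilt -3.0
scene blue 0.74 mat 58.0 -45.0 z 94.0 tilt -4.0
scene blue_mid 0.8 mat 58.0 -42.0 z 133.0 tilt -9.0
scene blue_mid 0.27 mat -115.0 717.0 z -0.0 tilt 46.0
rows: [1.0, 0.4, 77.1] 0.001 n>= 2 cur z 156.1 yaw -114.4 t 57.7167
```

send_rows(motion=[[[0, 0, 30, 0], [1, 0, 60, 0], [1, 0, 77, 0], [1, 0, 77, 0], [1, 0, 77, 0], [6, 0, 77, 0], [12, 0, 77, 0], [18, 0, 77, 0], [22, 0, 77, 0], [26, 0, 76, 0], [30, 0, 75, 0], [34, 0, 74, 0]]], grip_force=10)

```text
clock: 58.72
tcp_pos: [0.5494, -0.3396, 0.0819]
orientation: [-3.07, 0.666, 0.001]
contact_force: [-2.7, 0.9, -2.0]
width: 0.592
grip_force: 10.0
```

send_rows(motion=[[[4, 0, 0, 0], [8, 0, 0, 0], [12, 0, 0, 0], [16, 0, 0, 0], [20, 0, 1, 0], [24, 0, 2, 0], [28, 0, 3, 0], [28, 0, 3, 0], [28, 0, 3, 0]]])

```text
clock: 59.47
tcp_pos: [0.5756, -0.3515, 0.079]
orientation: [3.07, -0.666, 0.002]
contact_force: [-1.1, 0.2, -1.7]
width: 0.591
grip_force: 10.0
```

```bash
python3 tilt.py blue
```

```text
tool mat 116.76446165561066 -40.21993258446147 78.95041973300415
wrist blue 0.67 mat 70.0 -42.0 z 38.0 tilt 43.0
scene blue 0.76 mat 67.0 -48.0 z 36.0 tilt 43.0
scene blue_mid 0.84 mat 94.0 -44.0 z 66.0 tilt 44.0
scene blue_mid 0.73 mat 202.0 259.0 z 1.0 tilt -44.0
top blue 0.57 mat -2.0 59.0 z 17.0 tilt 59.0
```

send_rows(motion=[[[3, 0, 1, 0], [6, 0, 3, 0], [9, 0, 5.5, 0], [12, 0, 8, 0], [15, 0, 11, 0], [18, 0, 14, 0], [20, 0, 17, 0], [20, 0, 17, 0], [20, 0, 17, 0]]])

```text
clock: 60.67
tcp_pos: [0.5928, -0.3593, 0.0613]
orientation: [-3.07, 0.666, 0.001]
contact_force: [0.3, 0.7, -1.2]
width: 0.591
grip_force: 10.0
```

send_rows(motion=[[[0, 0, -8, 0], [-10, 0, -15, 0], [-40, 5, -15, 0], [-75, 10, -15, 0], [-105, 10, -10, 0], [-115, 10, -5, 0], [-115, 10, -5, 0], [-115, 10, -5, 0]]])

```text
clock: 61.33
tcp_pos: [0.4846, -0.3213, 0.0677]
orientation: [3.07, -0.666, 0.002]
contact_force: [0.7, 0.0, -1.3]
width: 0.591
grip_force: 10.0
```

```bash
python3 tilt.py blue
```

```text
tool mat 21.436499177668193 -50.41950031731507 67.73961553145922
wrist blue 0.55 mat -47.0 -49.0 z 58.0 tilt 74.0
wrist blue_mid 0.89 mat -15.0 -55.0 z 67.0 tilt 74.0
scene blue 0.84 mat -48.0 -55.0 z 52.0 tilt 70.0
scene blue_mid 0.73 mat -8.0 -53.0 z 67.0 tilt 71.0
top blue 0.51 mat 142.0 -7.0 z 4.0 tilt -59.0
```

send_rows(motion=[[[0, 0, 9, 0], [0, 0, 18, 0], [0, 0, 26, 0], [0, 0, 31, 0], [0, 0, 34, 0], [1, 0, 37, 0], [2, 0, 40, 0], [3, 0, 43, 0], [4, 0, 46, 0], [5, 0, 48, 0], [6, 0, 50, 0], [6, 0, 51, 0]]], grip_force=6)

```text
clock: 62.78
tcp_pos: [0.4902, -0.3237, 0.0159]
orientation: [3.07, -0.666, 0.001]
contact_force: [0.4, -0.3, 1.2]
width: 0.595
grip_force: 6.0
```

send_rows(motion=[[[0.5, 0, 1, 0], [1, 0, 2, 0], [1, 0, 3, 0], [1, 0, 4, 0], [1, 0, 5, 0], [1, 0, 6, 0], [1, 0, 7, 0], [1, 0, 8, 0], [1, 0, 8, 0], [1, 0, 8, 0]]])

```text
clock: 63.62
tcp_pos: [0.4904, -0.3237, 0.0078]
orientation: [-3.07, 0.666, 0.001]
contact_force: [-0.1, -0.3, -1.4]
width: 0.597
grip_force: 6.0
```

```bash
python3 tilt.py blue
```

```text
tool mat 27.686852226565822 -50.218370231345475 7.758499098689336
wrist blue 0.77 mat -50.0 -53.0 z 21.0 tilt 93.0
wrist blue_mid 0.73 mat -9.0 -51.0 z 21.0 tilt 96.0
scene blue 0.82 mat -50.0 -57.0 z 15.0 tilt 88.0
scene blue 0.34 mat -27.0 327.0 z -3.0 tilt 70.0
scene blue_mid 0.7 mat -5.0 -55.0 z 19.0 tilt 94.0
scene blue_mid 0.44 mat 139.0 -2.0 z 0.0 tilt -81.0
top blue_mid 0.44 mat 47.0 556.0 z -2.0 tilt -46.0
```

send_rows(motion=[[[0, 0, 1, 0], [0, 0, 2, 0], [0, 0, 3, 0], [0, 0, 3, 0]]], grip_force=4)

```text
clock: 64.4
tcp_pos: [0.491, -0.3241, 0.0052]
orientation: [3.07, -0.666, 0.001]
contact_force: [0.7, -0.0, 1.3]
width: 0.589
grip_force: 4.0
```

send_rows(motion=[[[0, 0, 0, 0], [0, 0, 0, 0], [0, 0, 0, 0], [0, 0, 0, 0], [0, 0, -20, 0], [0, 0, -50, 0], [0, 0, -90, 0], [0, 0, -130, 0], [0, 0, -150, 0], [0, 0, -150, 0]]], gripper=-0.55)

```text
clock: 65.23
tcp_pos: [0.4932, -0.3257, 0.1603]
orientation: [3.067, -0.665, 0.013]
contact_force: [1.1, -0.9, 0.4]
width: 0.777
grip_force: 0.0
```

```bash
python3 look.py blue blue_mid blue:.033 yellow:.033; python3 -c "
from h import *
print(mat(0,-50)); go(644,54,150,12.6)"
```

```text
blue [(0.73, [422.1, -295.2, 19.8])]
blue_mid [(0.71, [457.7, -311.0, 18.4])]
blue [(0.84, (array([ 461.6, -311.1]), array([84. , 52.6]), -25.2), 5205)]
yellow [(0.64, (array([ 509.3, -216.3]), array([83.3, 60. ]), -24.6), 5557)]
[ 465.26533787 -311.99806354]
rows: [-15.7, -407.2, 3.5] -2.218 n>= 18 cur z 153.2 yaw -114.5 t 65.4833
```

Both blocks are down. Now the empty clamp gets shut.

send_rows(motion=[[[-5, -60, 0, -2.2], [-12, -250, 0, -2.2], [-16, -407, 0, -2.2], [-16, -407, 0, -2.2], [-16, -407, 0, -2.2], [-16, -407, 0, -2.2], [-16, -407, 0, -2.2], [-16, -407, 0, -2.2], [-16, -407, 0, -2.2], [-16, -407, 0, -2.2], [-16, -407, 0, -2.2], [-16, -407, 0, -2.2]]], gripper=0.364)

```text
clock: 66.48
tcp_pos: [0.6442, 0.0556, 0.1526]
orientation: [-2.691, -1.618, 0.004]
contact_force: [-0.6, -1.1, 0.6]
width: 0.322
grip_force: 0.0
```

```bash
python3 look.py jaw_handle; python3 -c "
from h import *
go(644,54,47,12.6)"
```

```text
jaw_handle [(0.8, [644.9, 54.7, 73.6])]
rows: [0.5, 0.6, 105.7] -0.715 n>= 6 cur z 152.7 yaw -28.4 t 66.5833
```

send_rows(motion=[[[0, 0, 0, -0.716], [0, 0, 0, -0.716], [0, 0, 0, -0.716], [0, 0, 0, -0.716], [0, 0, 0, -0.716], [0, 0, 0, -0.716], [0, 0, 30, -0.716], [0, 0, 65, -0.716], [0, 0, 95, -0.716], [0, 0, 105, -0.716], [0, 0, 105, -0.716], [0, 0, 105, -0.716]]])

```text
clock: 67.58
tcp_pos: [0.6445, 0.0529, 0.0496]
orientation: [-1.969, -2.447, 0.001]
contact_force: [0.1, 0.5, 0.3]
width: 0.319
grip_force: 0.0
```

send_rows(motion=[[[0, 0, 0, 0], [0, 0, 0, 0], [0, 0, 0, 0], [0, 0, 0, 0], [0, -4, 0, 0], [0, -8, 0, 0], [0, -12, 0, 0], [0, -16, 0, 0], [0, -20, 0, 0], [0, -24, 0, 0], [0, -27, 0, 0], [0, -27, 0, 0]]], gripper=1, grip_force=20)

```text
clock: 68.58
tcp_pos: [0.6197, 0.0471, 0.0517]
orientation: [1.964, 2.448, 0.004]
contact_force: [1.8, -1.6, 8.3]
width: 0.178
grip_force: 20.0
```

send_rows(motion=[[[0, -1, 0, 0], [0, -2, 0, 0], [0, -3, 0, 0], [0, -4, 0, 0], [0, -4, 0, 0], [0, -4, 0, 0]]])

```text
clock: 69.08
tcp_pos: [0.6164, 0.0463, 0.0517]
orientation: [1.964, 2.447, 0.005]
contact_force: [2.5, -1.7, 8.0]
width: 0.182
grip_force: 20.0
```

send_rows(motion=[[[0, -1, 0, 0], [0, -1, 0, 0], [0, -1, 0, 0]]])

```text
clock: 69.33
tcp_pos: [0.6155, 0.0461, 0.0517]
orientation: [1.964, 2.447, 0.005]
contact_force: [3.4, -1.8, 7.3]
width: 0.183
grip_force: 20.0
```

Still only drag; push on until it stalls.

send_rows(motion=[[[0, -1, 0, 0], [0, -2, 0, 0], [0, -2, 0, 0], [0, -2, 0, 0]]])

```text
clock: 69.67
tcp_pos: [0.6147, 0.0459, 0.0517]
orientation: [1.963, 2.446, 0.007]
contact_force: [6.9, -0.1, 3.8]
width: 0.183
grip_force: 20.0
```

send_rows(motion=[[[0, -1, 0, 0], [0, -2, 0, 0], [0, -2, 0, 0], [0, -2, 0, 0]]])

```text
clock: 70.0
tcp_pos: [0.6147, 0.0459, 0.0517]
orientation: [1.962, 2.443, 0.012]
contact_force: [13.5, 1.2, -2.0]
width: 0.181
grip_force: 20.0
```

send_rows(motion=[[[0, 2, 0, 0], [0, 2, 0, 0], [0, 2, 0, 0], [0, 2, -30, 0], [0, 2, -70, 0], [0, 2, -110, 0], [0, 2, -150, 0], [0, 2, -190, 0], [0, 2, -190, 0], [0, 2, -190, 0], [0, 2, -190, 0]]], gripper=0.364)

```text
clock: 70.92
tcp_pos: [0.6103, 0.0458, 0.2392]
orientation: [-1.966, -2.449, 0.002]
contact_force: [-0.9, -0.2, -0.7]
width: 0.317
grip_force: 0.0
```

```bash
python3 look.py jaw_handle; python3 - <<'E'
from h import *
P,im=snap('scene'); cv2.imwrite('pics/fin.png',cv2.resize(im[200:380,80:520,::-1],(792,324)))
for n in ['eraser1','eraser2','paint_jar','ink_jar','sketchbook','yellow_mid','blue_mid']: print(n,[(round(d['conf'],2),np.round(world(P,d['position'])*1000).tolist()) for d in tip_of('scene',n)[:2]])
E
```

```text
jaw_handle [(0.86, [614.2, 48.9, 74.9])]
eraser1 [(0.69, [616.0, -332.0, -5.0]), (0.49, [613.0, -331.0, -2.0])]
eraser2 [(0.69, [616.0, -332.0, -5.0]), (0.49, [613.0, -331.0, -2.0])]
paint_jar [(0.59, [763.0, 220.0, -2.0]), (0.15, [474.0, 305.0, -1.0])]
ink_jar [(0.84, [779.0, -114.0, -1.0])]
sketchbook [(0.65, [677.0, 432.0, 3.0])]
yellow_mid [(0.56, [509.0, -210.0, 20.0])]
blue_mid [(0.69, [458.0, -312.0, 17.0])]
```

View pics/fin.png

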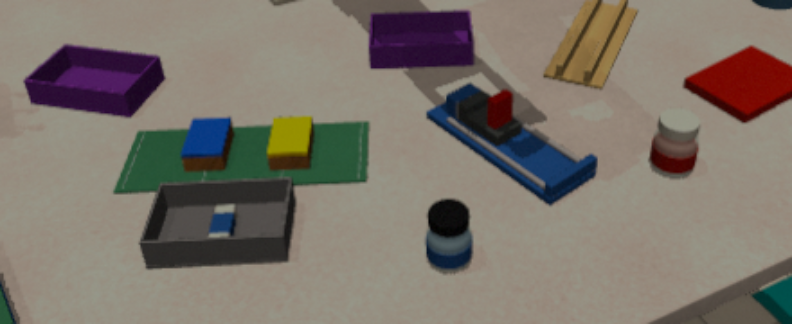

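The blocks lie flat with their colours up at (207,143) and (291,142), the eraser is in the grey bin at (222,220), and the clamp is shut at (490,110). The rack is empty and the bystanders have not moved.

```bash
python3 -c "
from workcell import *
print(close_job())"
```

```text
the job is handed in; nothing more can be done
None
```

The job is handed in at about 71 s: the one eraser is in the grey bin, the yellow then blue blocks (red was absent) were each clamped, retaken and laid flat on the mat colour up, the empty clamp is shut, and the jars and sketchbook read in place.

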